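Seat the compass on the turntable and hover the reference magnet over its dial

ROBOT

A 6-joint arm with a two-finger parallel gripper is mounted at the origin on the work surface. World frame = base frame: x ahead of the robot, y to its left, z up, the work surface at z = 0. Lengths are in m, angles in rad, forces in N, time in s.
With the tool pointing down it reaches from about 0.25 to 0.8 m from the base axis. Payload 3.9 kg.
Tool frame: the origin (TCP) lies between the finger pads; the fingertips stand env.finger_overhang ahead of it and the grasp point (between the pads) lies 5 mm behind it (env.finger_overhang is the distance from the TCP to the fingertips, in m); z points along the fingers, y is the line along which they close (so a half turn about z gives the same grasp; the last joint's range is limited). The gripper opens to 85 mm and grips with 20 to 120 N. Pads are 22 mm wide; open, the fingers measure 114 mm over their backs; the gripper's body (76 mm by 85 mm) begins 54 mm behind the grasp point. The pads swing forward as they close: fully open they stand 13 mm farther back than shut.
Start: joints at [-1.26, 0.26, -0.138, 1.173, 0, 1.571], TCP at [0.161, -0.5, 0.245] pointing down, gripper open.
Joint ranges: [-2.78, 2.78], [-0.83, 1.72], [-1.28, 1.37], [-1.9, 2.12], [-1.57, 1.48], [-3.14, 3.14]. Speed limits (rad/s): [2.57, 2.57, 3.14, 3.14, 3.14, 3.14].

INTERFACE

Orientations are given as a unit quaternion [w, x, y, z].
In Python, from cell import env gives the robot as it stands.
- The arm moves only by the tool step_arm, never from a script. Its argument "steps" is a list of rows, each an object of numbers: "claw": the closure, from -1 (fully open) to 1 (shut); "tx", "ty", "tz": the shift along the tool's x, y, z each as a share of 120 mm, from -1 to 1; "rx", "ry", "rz": the turn, a rotation vector about the tool's x, y, z each as a share of 180 degrees, from -1 to 1. A call has 1 to 8 rows; each row is the pose to reach, as a shift and turn from the pose commanded when the call began, along the tool's axes at that moment, turning the shorter way round; what a row does not reach only later rows make up. A row lasts 1/8 s, in which the tool goes at most 62.5 mm and 10.7 degrees, less where a joint would pass 70% of its speed; a pose out of reach is approached as far as the arm can. A call with a number of a shift or a turn outside -1 to 1 is refused whole. A call with a gripper value outside its range is refused whole. The fingers move at their own pace and stop on an object; "squeeze" is the grip in N (left out, the last holds). Time passes only in rows, so rows that repeat a pose let the fingers close. It gives the time, the measured TCP pose, the force, the opening and the grip force at its end, in the units of the state.
- env.sense(): the state, without advancing time (a new reading comes with each control period).
- env.snapshot(name): name is "scene" or "top" or "wrist"; returns a dict with "pixels" (480x640x3 uint8, red, green, blue), "fx", "fy", "cx", "cy" (pixels), "camera_from_world" (4x4, takes a point from world to camera coordinates); the wrist camera has in their place "T_tool_cam" (4x4, takes a point from camera to tool coordinates, whose origin is the TCP and whose axes are the flange's). Camera axes: x right, y up, looking along -z (the intrinsics and any distortion apply to the point x, -y, -z); pixel columns grow to the right and rows downward; lengths in m; the calibration is good to about 2 mm. A picture is of the moment at which its call begins: read the wrist's pose just before it. There is no depth.
- env.close_job(): hands the job in; it is judged then, once.
Trained networks look in the newest picture that a camera, given by its name, has taken for a name from the list of things; names that differ only in an ending like _2 or _b are one class to them, and where a whole thing is asked for, a point or a joint stands for the part that bears it (a point fixed in the world has none). Each returns a list of dicts, best first, with "conf" (0 to 1); they miss things now and then, are a little off and sometimes report something else, mostly with a low value. They report only what shows in the picture. A call takes as long as a camera call.
- env.recognise(camera, thing): "xy" ([column, row] as shares, 0 to 1, of the picture: columns of its width, rows of its height, amid what is visible of it).
- env.place_of(camera, thing): "xy" ([column, row] as shares, 0 to 1, of the picture: columns of its width, rows of its height: a listed point, or the origin of a listed thing).
The state is a dict: "clock": time; "joints": joint angles; "joint_vel": joint speeds; "joint_torque": joint torques, N m; "ee_pos": TCP position; "orientation": TCP orientation; "contact_force": force on the tool from outside, world axes, zero at the start; "torque": the same for the moment, N m; "opening": finger opening in m; "finger_force": force on a finger pad.
Only numpy, scipy, OpenCV 4.12 (cv2) and the standard library are available. Lean on these libraries where they do the work, as an engineer would, in place of code of your own. Each camera call takes 0.05 s, during which the arm holds its last target. There are 200 camera calls.

TASK

Lay the baseplate compass flat in the raised rectangular nest on the turntable, its arrow end towards the little upright pin, and let go of it. Then carry the squat bronze magnet over the row of slate blocks and finish still holding it level about 10 mm above the compass dial, centred over the dial and with its long side in line with the baseplate, touching nothing but the gripper. Never bump the dial with the magnet, and leave the slate blocks, the turntable and everything else where they are.

Things in the scene. Friction and masses are not known exactly. Their poses are not given: they have to be found in the camera images.
- turntable: Locked brass turntable (fixed), knurled rim, 190 mm diameter, top face 30 mm above the table. On it a raised nest: a rectangular metal frame, inside 115 x 65 mm (x by y), walls 5 mm thick, 6 mm high. A dark steel pin (10 mm diameter, 22 mm tall) stands on the top at x = +80 mm, beyond a short side of the nest. Origin at the centre of its underside, x towards the pin, z up.
- nest (a point): Centre of the nest's floor, on the turntable's axis, 30 mm above the table; axes as the turntable's (x along the nest's length towards the pin). The compass's origin belongs here, with its x the same way.
- compass: Loose compass, 75 g: clear plate 110 x 60 mm (x by y), 5 mm thick, with a black round dial housing, white-faced, 44 mm diameter, from 5 to 23 mm above the plate's underside, axis at x = -22 mm. A black arrow on the plate points to +x, the arrow end. Grip the housing from above at any yaw, fingertips above the plate (and the nest walls). Origin: centre of the plate's underside, z up.
- compass_dial (a point): Centre of the top of the compass's dial, at (-22, 0, 23) mm in the compass's frame; axes as the compass's. In the nest it is 53 mm above the table.
- magnet: Loose squat bronze reference magnet, about 0.34 to 0.52 kg: foot 70 x 34 x 14 mm (x by y by z) with a centred ridge to grip on top, 46 mm long along x, 16 mm wide along y, from 14 to 36 mm high. Same at both ends: either end may lead. Origin at the centre of its underside, x along its length, z up.
- slate_a: Loose grey slate block 120 x 30 x 80 mm (x by y by height), 0.75 kg, standing on the table in a row with the other between the magnet's side and the turntable. Origin at the centre of its underside, x along its length, z up.
- slate_b: The other slate block, same size and frame, farther from the robot, continuing the row with a gap of about 30 mm.
- sighting_bar: Bystander: red aluminium bar 200 x 22 x 10 mm with two end vanes up to 32 mm high; origin under its centre, x along it.
- loupe: Bystander: black loupe, 42 mm diameter, 32 mm tall; origin under its centre.
- spirit_level: Bystander: small aluminium spirit level 90 x 22 x 23 mm; origin under its centre, x along it.
- screwdriver: Bystander: screwdriver 160 mm long, lying.
- notebook: Bystander: blue notebook 120 x 85 x 12 mm; origin under its centre.
- tin: Bystander: round aluminium tin, 48 mm diameter, 40 mm tall; origin under its centre.
- weight: Bystander: small brass weight with a knob, 32 mm diameter, 36 mm tall; origin under its centre.

How it is judged:
On the way, in this order (a step that is already met when the one before it is completed fails the run):
1. the compass lies flat in the nest, arrow end towards the pin, released (horizontal distance between compass and nest below 0.006 m and z of compass in the frame of nest between -0.003 and 0.003 m and angle between compass's own z axis and vertical below 0.06 rad and angle between the x axis of compass and the x axis of nest, either way round below 0.12 rad and x of compass_dial in the frame of nest below -0.012 m and contact force between the fingers and compass below 0.1 N and linear speed of compass below 0.02 m/s), for 0.2 s.
2. the magnet passes above the row of slate blocks (((x of magnet in the frame of slate_a between -0.1 and 0.1 m and y of magnet in the frame of slate_a between -0.03 and 0.03 m and height (world z) of magnet above 0.08 m) or (x of magnet in the frame of slate_b between -0.1 and 0.1 m and y of magnet in the frame of slate_b between -0.03 and 0.03 m and height (world z) of magnet above 0.08 m))).
At the end, for the whole second after the job is handed in: Compass flat and free in the nest (within 6 mm, 3 mm in height, 0.12 rad), arrow to the pin. Magnet held still and level (0.12 rad), underside 3 to 20 mm above the dial, within 10 mm of its centre, within 0.17 rad of the baseplate's axis (either end first), touching only the gripper (all of step 1 and horizontal distance between magnet and compass_dial below 0.01 m and z of magnet in the frame of compass_dial between 0.003 and 0.02 m and angle between the x axis of magnet and the x axis of compass, either way round below 0.17 rad and angle between magnet's own z axis and vertical below 0.12 rad and contact force between magnet and compass below 0.05 N and contact force between magnet and turntable below 0.05 N and contact force between the fingers and magnet above 1 N and linear speed of magnet below 0.02 m/s); the arm keeps its last pose, push and grip.
It fails at once if the magnet bumps the compass (contact force between magnet and compass above 0.5 N).
It fails at once if a slate block is shifted more than 10 mm or tipped (distance of any of slate_a, slate_b from where it was at the start of the episode above 0.01 m or angle between any of slate_a, slate_b's own z axis and vertical above 0.2 rad).
It fails at once if a bystander is moved more than 20 mm (distance of any of sighting_bar, loupe, spirit_level, screwdriver, notebook, tin, weight from where it was at the start of the episode above 0.02 m).
It also fails if it takes over 62 s, if anything falls off the work surface, if the arm or the gripper's body presses on something with over 40 N, if the wrist force passes 120 N, or if a joint passes its speed limit or range.

## Working session

There is one attempt and no reset: what is moved stays moved. The work goes in short steps, Python scripts to look and compute and a tool call to move; the robot and the scene stay as the last step left them, time stands still between calls to the robot, and variables do not carry over. Pictures are saved under pics/ and viewed, at most 10 in all, crops included, and the job is handed in when it is done.

Besides the shell and the picture viewer there is one more tool, called after "Call:" by a JSON object that holds its "op" and its "data". step_arm: Moves the arm, as the interface text tells. Its arguments: {"type":"object","properties":{"steps":{"type":"array","items":{"type":"object","properties":{"claw":{"type":"number"},"tx":{"type":"number","minimum":-1,"maximum":1},"ty":{"type":"number","minimum":-1,"maximum":1},"tz":{"type":"number","minimum":-1,"maximum":1},"rx":{"type":"number","minimum":-1,"maximum":1},"ry":{"type":"number","minimum":-1,"maximum":1},"rz":{"type":"number","minimum":-1,"maximum":1}}}},"squeeze":{"type":"number"}},"required":["steps"]}

```bash
mkdir -p pics; cat > h.py <<'E'
import numpy as np, cv2
from cell import env
from scipy.spatial.transform import Rotation as R
def Rq(q): return R.from_quat([q[1],q[2],q[3],q[0]])
def snap(n,save=None):
    s=env.sense(); d=env.snapshot(n); d['s']=s
    if n=='wrist':
        T=np.eye(4);T[:3,:3]=Rq(s['orientation']).as_matrix();T[:3,3]=s['ee_pos']
        d['wc']=T@np.array(d['T_tool_cam'])
    else: d['wc']=np.linalg.inv(np.array(d['camera_from_world']))
    if save: cv2.imwrite('pics/'+save,d['pixels'][:,:,::-1])
    return d
def px2w(d,u,v,z):
    r=d['wc'][:3,:3]@np.array([(u-d['cx'])/d['fx'],-(v-d['cy'])/d['fy'],-1]); o=d['wc'][:3,3]
    return o+r*(z-o[2])/r[2]
def w2px(d,p):
    c=np.linalg.inv(d['wc'])@np.append(p,1); return np.array([d['cx']+d['fx']*c[0]/-c[2], d['cy']-d['fy']*c[1]/-c[2]])
E
python3 - <<'E'
from h import *
print(env.finger_overhang, env.sense())
Z=dict(turntable=0,nest=.03,compass=0,compass_dial=.023,magnet=0,slate_a=0,slate_b=0,sighting_bar=0,loupe=0,spirit_level=0,screwdriver=0,notebook=0,tin=0,weight=0)
for c in ['top','scene']:
    d=snap(c,c+'0.png'); print(c,d['wc'].round(3).tolist(),d['fx'],d.keys())
    for k,z in Z.items():
        for r in env.place_of(c,k)[:2]:
            u,v=r['xy'][0]*640,r['xy'][1]*480
            print(k,round(r['conf'],2),round(u),round(v),px2w(d,u,v,z).round(3))
E
```

```text
0.014 {'clock': 0.0, 'joints': array([-1.25999192e+00,  2.60702185e-01, -1.39389684e-01,  1.17268472e+00,
       -1.69423411e-06,  1.57076909e+00]), 'joint_vel': array([-0.00058375, -0.00123513, -0.00207902,  0.00069724,  0.00104702,
       -0.00045733]), 'joint_torque': array([-2.45452711e-04, -4.05677247e+01,  2.53923082e+01,  1.87759747e-02,
        5.80293931e-05, -9.01323176e-06]), 'ee_pos': array([ 0.1603566 , -0.49922109,  0.24444754]), 'orientation': array([-9.78070930e-04,  9.87946766e-01,  1.54790848e-01, -1.54073665e-04]), 'contact_force': array([-0.63166637, -0.26813048, -0.59541682]), 'torque': array([-0.02608696,  0.05378653,  0.08424476]), 'finger_force': 0.0, 'opening': 0.08586695583415585}
top [[0.007, 0.992, -0.126, 0.4], [-1.0, 0.008, 0.005, -0.055], [0.006, 0.126, 0.992, 1.057], [0.0, 0.0, 0.0, 1.0]] 449.73914147903207 dict_keys(['pixels', 'fx', 'fy', 'cx', 'cy', 'camera_from_world', 's', 'wc'])
turntable 0.6 452 337 [ 0.32  -0.363  0.   ]
turntable 0.56 217 234 [0.555 0.187 0.   ]
nest 0.74 209 232 [0.558 0.2   0.03 ]
nest 0.57 409 211 [ 0.609 -0.264  0.03 ]
comp
[... 1173 characters left out ...]
 0.03 ]
compass 0.55 214 226 [ 0.444 -0.325  0.   ]
compass_dial 0.8 215 220 [ 0.453 -0.314  0.023]
magnet 0.86 205 274 [ 0.624 -0.269  0.   ]
slate_a 0.88 317 240 [ 0.462 -0.074  0.   ]
slate_a 0.81 290 282 [ 0.62  -0.094  0.   ]
slate_b 0.88 317 240 [ 0.462 -0.074  0.   ]
slate_b 0.81 290 282 [ 0.62  -0.094  0.   ]
sighting_bar 0.55 144 245 [ 0.549 -0.447  0.   ]
loupe 0.68 333 356 [0.796 0.021 0.   ]
loupe 0.6 314 240 [ 0.464 -0.08   0.   ]
spirit_level 0.81 420 350 [0.756 0.156 0.   ]
screwdriver 0.86 523 242 [0.396 0.373 0.   ]
notebook 0.93 218 201 [ 0.321 -0.365  0.   ]
tin 0.67 424 352 [0.76  0.163 0.   ]
tin 0.64 367 228 [0.391 0.03  0.   ]
weight 0.65 258 314 [ 0.721 -0.126  0.   ]
```

View pics/top0.png

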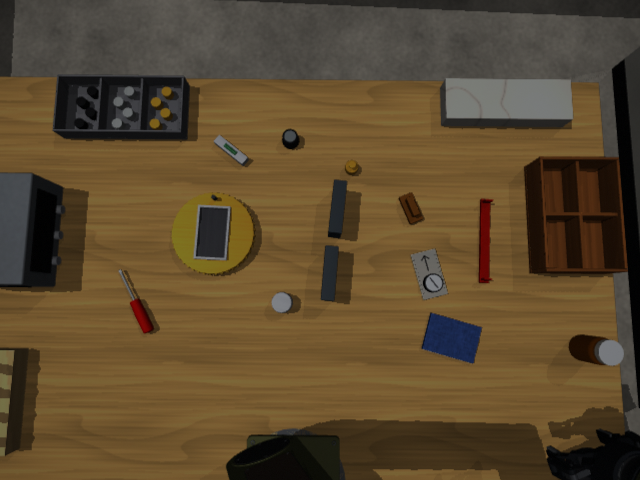

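View pics/scene0.png

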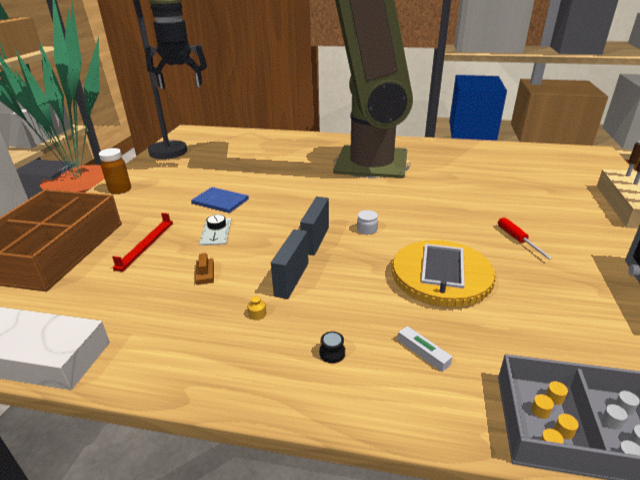

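The top view shows the compass with its dial at (433,283) and arrow pointing up (world +x). The nest is at (212,232) with the pin at (214,198), the magnet at (411,209), and the slates at (330,273) and (338,209). The scene view agrees with this. The networks' positions match between the two cameras to about 1 cm, so I'll get close views with the wrist camera.

```bash
cat >> h.py <<'E'
def plan(p,yaw,alt=True):
    """shift/turn shares from the measured pose to tool-down at p with tool x at world yaw (mod pi)"""
    s=env.sense(); R0=Rq(s['orientation'])
    best=None
    for k in ([0,np.pi,-np.pi] if alt else [0]):
        Rt=R.from_euler('z',yaw+k)*R.from_euler('x',np.pi)
        rv=(R0.inv()*Rt).as_rotvec()
        if best is None or np.linalg.norm(rv)<np.linalg.norm(best): best=rv
    t=R0.inv().apply(np.array(p)-s['ee_pos'])
    x=R0.apply([1,0,0])
    print('now',s['ee_pos'].round(4),'yaw',round(np.arctan2(x[1],x[0]),3),'t',(t/.12).round(3),'r',(best/np.pi).round(4),'clock',round(s['clock'],2))
E
python3 - <<'E'
from h import *
d=snap('wrist'); print(np.array(d['T_tool_cam']).round(3),d['fx'],d['cx'],d['cy'])
plan([.455,-.316,.245],.25)
E
```

```text
[[-0.     0.959  0.284  0.072]
 [ 1.     0.     0.     0.   ]
 [-0.     0.284 -0.959 -0.129]
 [ 0.     0.     0.     1.   ]] 356.5243152158052 314.7165640414869 233.98209561518303
now [ 0.1605 -0.4998  0.2453] yaw 0.311 t [ 2.805e+00 -7.080e-01  2.000e-03] r [-0.      0.      0.0193] clock 1.55
```

Call:
{"op": "step_arm", "data": {"steps": [{"tx": 0.45,"ty": -0.12,"claw": -1},{"tx": 0.9,"ty": -0.24},{"tx": 1,"ty": -0.35},{"tx": 1,"ty": -0.35}]}}

```text
$.steps[0]: bad value
```

Call:
{"op": "step_arm", "data": {"steps": [{"tx": 0.45,"ty": -0.12},{"tx": 0.9,"ty": -0.24},{"tx": 1,"ty": -0.35},{"tx": 1,"ty": -0.35}]}}

```text
$.steps[0]: bad value
```

Call:
{"op": "step_arm", "data": {"steps": [{"tx": 0.4,"tz": 0.3,"rz": 0.02},{"tx": 0.7,"tz": 0.6,"rz": 0.02},{"tx": 0.7,"tz": 0.6,"rz": 0.02},{"tx": 0.7,"tz": 0.6,"rz": 0.02}]}}

```text
$.steps[0]: bad value
```

```bash
python3 - <<'E'
from h import *
d=snap('wrist','w1.png'); print(d['s']['ee_pos'],d['s']['orientation'])
for k,z in dict(compass=0,compass_dial=.023,magnet=0).items():
    for r in env.place_of('wrist',k)[:2]:
        u,v=r['xy'][0]*640,r['xy'][1]*480
        print(k,round(r['conf'],2),round(u),round(v),px2w(d,u,v,z).round(4))
E
```

```text
[ 0.16054044 -0.49984466  0.24528687] [-1.63996477e-05  9.87952714e-01  1.54756051e-01 -1.04544823e-05]
```

View pics/w1.png

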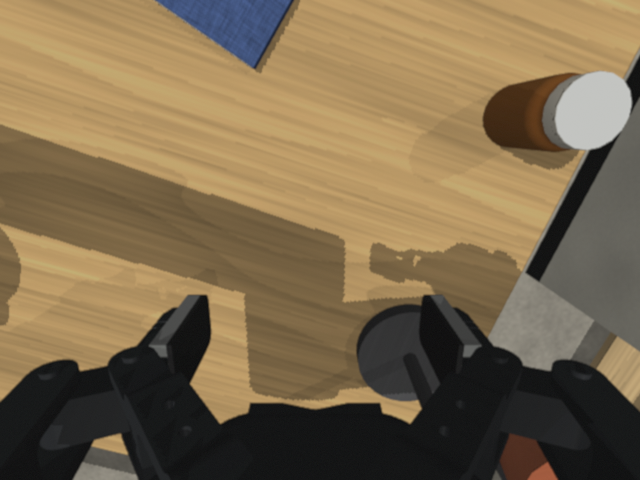

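The rows were refused, so the arm hasn't moved. The view shows only the notebook corner at (255,65) and the fingers at the bottom. I'll send rows with every field filled in.

Call:
{"op": "step_arm", "data": {"steps": [{"tx": 0.45,"ty": -0.12,"tz": 0,"rx": 0,"ry": 0,"rz": 0,"claw": -1},{"tx": 0.9,"ty": -0.24,"tz": 0,"rx": 0,"ry": 0,"rz": 0,"claw": -1},{"tx": 1,"ty": -0.35,"tz": 0,"rx": 0,"ry": 0,"rz": 0,"claw": -1}]}}

```text
clock: 2.12
ee_pos: [0.264, -0.422, 0.2453]
orientation: [0.0, 0.988, 0.156, 0.0]
contact_force: [0.4, 0.5, 0.6]
opening: 0.0857
finger_force: 0.0
```

Call:
{"op": "step_arm", "data": {"steps": [{"tx": 0.45,"ty": -0.12,"tz": 0,"rx": 0,"ry": 0,"rz": 0,"claw": -1},{"tx": 0.9,"ty": -0.24,"tz": 0,"rx": 0,"ry": 0,"rz": 0,"claw": -1},{"tx": 1,"ty": -0.35,"tz": 0,"rx": 0,"ry": 0,"rz": 0,"claw": -1}]}}

```text
clock: 2.5
ee_pos: [0.3651, -0.3454, 0.2453]
orientation: [0.0, 0.988, 0.156, 0.0]
contact_force: [-0.1, 0.5, 0.2]
opening: 0.0855
finger_force: 0.0
```

Call:
{"op": "step_arm", "data": {"steps": [{"tx": 0.4,"ty": 0,"tz": 0.3,"rx": 0,"ry": 0,"rz": 0.02,"claw": -1},{"tx": 0.6,"ty": 0,"tz": 0.6,"rx": 0,"ry": 0,"rz": 0.02,"claw": -1},{"tx": 0.6,"ty": 0,"tz": 0.6,"rx": 0,"ry": 0,"rz": 0.02,"claw": -1},{"tx": 0.6,"ty": 0,"tz": 0.6,"rx": 0,"ry": 0,"rz": 0.02,"claw": -1}]}}

```text
clock: 3.0
ee_pos: [0.4309, -0.325, 0.1741]
orientation: [0.0, 0.992, 0.123, -0.0]
contact_force: [-0.4, -0.2, 0.1]
opening: 0.0856
finger_force: 0.0
```

```bash
python3 - <<'E'
from h import *
d=snap('wrist','w2.png'); print(d['s']['ee_pos'],d['s']['orientation'])
for k,z in dict(compass=0,compass_dial=.023,magnet=0).items():
    for r in env.place_of('wrist',k)[:2]:
        u,v=r['xy'][0]*640,r['xy'][1]*480
        print(k,round(r['conf'],2),round(u),round(v),px2w(d,u,v,z).round(4))
E
```

```text
[ 0.43086367 -0.32502535  0.17405022] [ 1.94962787e-04  9.92384054e-01  1.23181618e-01 -3.75728908e-04]
compass 0.94 314 170 [ 0.468  -0.3151  0.    ]
compass_dial 0.79 312 203 [ 0.4454 -0.3198  0.023 ]
```

View pics/w2.png

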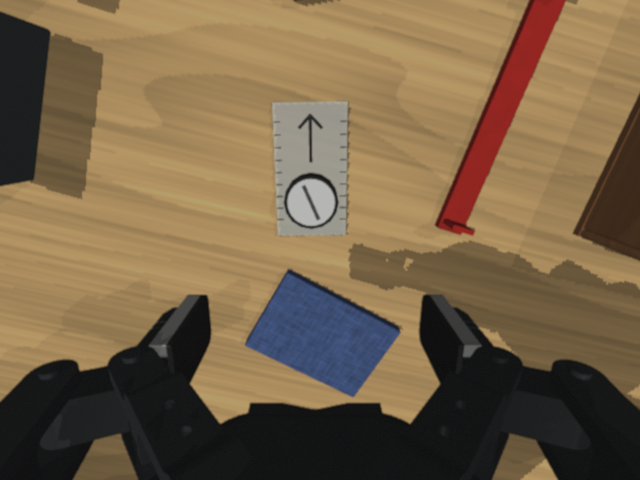

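The wrist view shows the compass upright, with plate corners near (272,102), (348,101), (347,235) and (278,236), and the dial at (311,201). I'll get exact corner and dial positions by segmentation.

```bash
cat >> h.py <<'E'
def rect_pose(d,mask,z):
    """min-area rectangle of the largest blob of mask, mapped to height z in the world"""
    cs=cv2.findContours(mask.astype(np.uint8),cv2.RETR_EXTERNAL,cv2.CHAIN_APPROX_NONE)[0]
    c=max(cs,key=cv2.contourArea)[:,0,:]
    P=np.array([px2w(d,u,v,z)[:2] for u,v in c])
    (cx,cy),(w,h),a=cv2.minAreaRect((P*1000).astype(np.float32))
    if w<h: w,h,a=h,w,a+90
    return np.array([cx,cy])/1000,w,h,(a+90)%180-90
E
python3 - <<'E'
from h import *
d=snap('wrist'); I=d['pixels']; hsv=cv2.cvtColor(I,cv2.COLOR_RGB2HSV)
m=(hsv[...,1]<50)&(hsv[...,2]>110); m=m.astype(np.uint8)
m[:60]=0;m[260:]=0;m[:,:240]=0;m[:,380:]=0
m=cv2.morphologyEx(m,cv2.MORPH_CLOSE,np.ones((5,5)))
c,w,h,a=rect_pose(d,m,.005); print('plate',c,w,h,a,np.deg2rad(a))
g=cv2.medianBlur(cv2.cvtColor(I,cv2.COLOR_RGB2GRAY),3)
# dial: dark ring hull
b=np.zeros_like(g); b[160:235,278:345]=(g[160:235,278:345]<60)
cs=cv2.findContours(b,cv2.RETR_EXTERNAL,cv2.CHAIN_APPROX_NONE)[0]; k=max(cs,key=cv2.contourArea)
(e,ax,an)=cv2.fitEllipse(k); print(e,ax)
for z in (.019,.023): print('dial',px2w(d,*e,z))
aa=np.deg2rad(a); print('dial from plate',c-.022*np.array([np.cos(aa),np.sin(aa)]))
E
```

```text
plate [ 0.46693945 -0.31281064] 108.99341583251953 59.67433547973633 14.72476577758789 0.2569956444038918
(309.5511474609375, 210.1118927001953) (55.451210021972656, 68.23847961425781)
dial [ 0.43908181 -0.3200149   0.019     ]
dial [ 0.43996249 -0.3198461   0.023     ]
dial from plate [ 0.44566198 -0.31840251]
```

```bash
python3 - <<'E'
from h import *
plan([.4455,-.319,.06],.257); plan([.4455,-.319,.023],.257)
E
```

```text
now [ 0.4317 -0.3254  0.1746] yaw 0.247 t [ 0.123 -0.025  0.955] r [ 0.0006 -0.0004 -0.0033] clock 3.25
now [ 0.4317 -0.3254  0.1746] yaw 0.247 t [ 0.123 -0.026  1.264] r [ 0.0006 -0.0004 -0.0033] clock 3.25
```

Call:
{"op": "step_arm", "data": {"steps": [{"tx": 0.123,"ty": -0.025,"tz": 0.4,"rx": 0,"ry": 0,"rz": -0.003,"claw": -1},{"tx": 0.123,"ty": -0.025,"tz": 0.8,"rx": 0,"ry": 0,"rz": -0.003,"claw": -1},{"tx": 0.123,"ty": -0.025,"tz": 1.0,"rx": 0,"ry": 0,"rz": -0.003,"claw": -1},{"tx": 0.123,"ty": -0.025,"tz": 1.0,"rx": 0,"ry": 0,"rz": -0.003,"claw": -1}]}}

```text
clock: 3.75
ee_pos: [0.4439, -0.3172, 0.052]
orientation: [-0.001, 0.992, 0.128, -0.001]
contact_force: [-0.1, 0.3, -0.1]
opening: 0.0855
finger_force: 0.0
```

Call:
{"op": "step_arm", "data": {"squeeze": 30, "steps": [{"tx": 0,"ty": 0,"tz": 0.15,"rx": 0,"ry": 0,"rz": 0,"claw": -1},{"tx": 0,"ty": 0,"tz": 0.26,"rx": 0,"ry": 0,"rz": 0,"claw": -1},{"tx": 0,"ty": 0,"tz": 0.26,"rx": 0,"ry": 0,"rz": 0,"claw": -1}]}}

```text
clock: 4.12
ee_pos: [0.4452, -0.3179, 0.0222]
orientation: [-0.0, 0.992, 0.128, -0.0]
contact_force: [-0.6, -0.2, 0.5]
opening: 0.085
finger_force: 0.0
```

Call:
{"op": "step_arm", "data": {"squeeze": 30, "steps": [{"tx": 0,"ty": 0,"tz": 0,"rx": 0,"ry": 0,"rz": 0,"claw": 1},{"tx": 0,"ty": 0,"tz": 0,"rx": 0,"ry": 0,"rz": 0,"claw": 1},{"tx": 0,"ty": 0,"tz": 0,"rx": 0,"ry": 0,"rz": 0,"claw": 1},{"tx": 0,"ty": 0,"tz": 0,"rx": 0,"ry": 0,"rz": 0,"claw": 1},{"tx": 0,"ty": 0,"tz": 0,"rx": 0,"ry": 0,"rz": 0,"claw": 1},{"tx": 0,"ty": 0,"tz": 0,"rx": 0,"ry": 0,"rz": 0,"claw": 1},{"tx": 0,"ty": 0,"tz": 0,"rx": 0,"ry": 0,"rz": 0,"claw": 1}]}}

```text
clock: 5.0
ee_pos: [0.446, -0.3182, 0.023]
orientation: [0.0, 0.992, 0.128, 0.001]
contact_force: [-2.0, 0.9, 5.3]
opening: 0.0429
finger_force: 30.2
```

Call:
{"op": "step_arm", "data": {"steps": [{"tx": 0,"ty": 0,"tz": -0.1,"rx": 0,"ry": 0,"rz": 0,"claw": 1},{"tx": 0,"ty": 0,"tz": -0.4,"rx": 0,"ry": 0,"rz": 0,"claw": 1},{"tx": 0,"ty": 0,"tz": -0.8,"rx": 0,"ry": 0,"rz": 0,"claw": 1},{"tx": 0,"ty": 0,"tz": -1,"rx": 0,"ry": 0,"rz": 0,"claw": 1},{"tx": 0,"ty": 0,"tz": -1,"rx": 0,"ry": 0,"rz": 0,"claw": 1}]}}

```text
clock: 5.62
ee_pos: [0.4469, -0.3189, 0.1446]
orientation: [0.002, 0.992, 0.128, 0.002]
contact_force: [0.6, 0.6, -1.6]
opening: 0.043
finger_force: 30.7
```

```bash
python3 - <<'E'
from h import *
d=snap('wrist','w3.png'); print(d['s']['finger_force'],d['s']['opening'])
for t in (.01,): 
  for r in env.place_of('wrist','compass')[:1]: print(r)
plan([.54,.195,.2],-.05)
E
```

```text
30.706209540367126 0.04300988490876283
{'xy': [0.4922, 0.5092], 'conf': 0.57}
now [ 0.4451 -0.3177  0.1417] yaw 0.257 t [ 1.852 -3.93  -0.485] r [-0.0001  0.0001  0.0978] clock 5.72
```

View pics/w3.png

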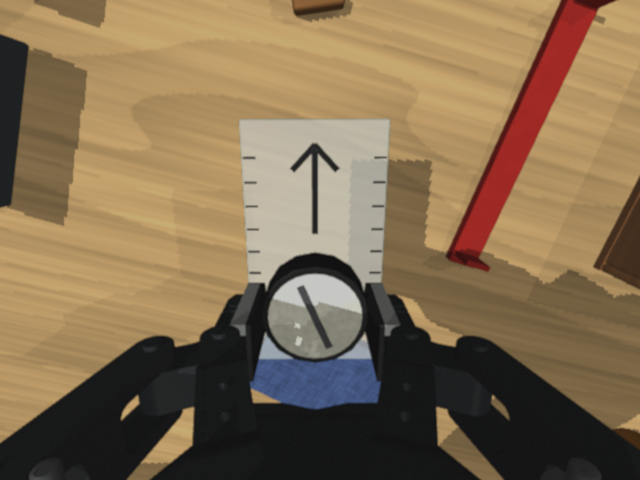

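The compass is held with the arrow forward, its far corners at (240,120) and (390,119) and the dial at (315,316). Next I work out its pose in the tool frame, then move to the nest.

```bash
python3 - <<'E'
from h import *
d=snap('wrist'); T=np.array(d['T_tool_cam']); d2=dict(d,wc=T)
for n,u,v,z in [('FL',240,120,.018),('FR',390,119,.018),('L',250,283,.018),('R',382,283,.018),('dial',315.5,316,0.0)]: print(n,(px2w(d2,u,v,z)*1000).round(1))
E
```

```text
FL [ 75.6 -29.   18. ]
FR [76.  29.9 18. ]
L [  5.9 -28.7  18. ]
R [ 5.9 30.5 18. ]
dial [-0.5  0.7  0. ]
```

Call:
{"op": "step_arm", "data": {"steps": [{"tx": 0.15,"ty": -0.3,"tz": -0.4,"rx": 0,"ry": 0,"rz": 0.01,"claw": 1},{"tx": 0.3,"ty": -0.7,"tz": -0.5,"rx": 0,"ry": 0,"rz": 0.03,"claw": 1},{"tx": 0.45,"ty": -1,"tz": -0.5,"rx": 0,"ry": 0,"rz": 0.05,"claw": 1}]}}

```text
clock: 6.15
ee_pos: [0.4669, -0.1866, 0.2019]
orientation: [-0.0, 0.999, 0.049, -0.0]
contact_force: [-0.0, 0.1, -1.4]
opening: 0.0429
finger_force: 31.0
```

Call:
{"op": "step_arm", "data": {"steps": [{"tx": 0.15,"ty": -0.4,"tz": 0,"rx": 0,"ry": 0,"rz": 0.01,"claw": 1},{"tx": 0.3,"ty": -0.8,"tz": 0,"rx": 0,"ry": 0,"rz": 0.03,"claw": 1},{"tx": 0.4,"ty": -1,"tz": 0,"rx": 0,"ry": 0,"rz": 0.05,"claw": 1}]}}

```text
clock: 6.52
ee_pos: [0.5019, -0.0615, 0.2003]
orientation: [-0.0, 1.0, -0.028, -0.002]
contact_force: [-0.7, 0.2, -0.3]
opening: 0.0422
finger_force: 31.0
```

Call:
{"op": "step_arm", "data": {"steps": [{"tx": 0.15,"ty": -0.4,"tz": 0,"rx": 0,"ry": 0,"rz": 0,"claw": 1},{"tx": 0.3,"ty": -0.8,"tz": 0,"rx": 0,"ry": 0,"rz": 0,"claw": 1},{"tx": 0.3,"ty": -1,"tz": 0,"rx": 0,"ry": 0,"rz": 0,"claw": 1}]}}

```text
clock: 6.9
ee_pos: [0.546, 0.0142, 0.2002]
orientation: [-0.017, 1.0, 0.004, -0.002]
contact_force: [-0.6, -0.1, -1.5]
opening: 0.0426
finger_force: 31.0
```

```bash
python3 - <<'E'
from h import *
plan([.5,.195,.2],-.05)
E
```

```text
now [0.546  0.0142 0.2002] yaw 0.008 t [-0.372 -1.508  0.056] r [-0.011   0.0015  0.0183] clock 6.9
```

Call:
{"op": "step_arm", "data": {"steps": [{"tx": -0.2,"ty": -0.4,"tz": -0.2,"rx": 0,"ry": 0,"rz": 0.01,"claw": 1},{"tx": -0.4,"ty": -0.8,"tz": -0.5,"rx": 0,"ry": 0,"rz": 0.018,"claw": 1},{"tx": -0.6,"ty": -1,"tz": -0.8,"rx": -0.01,"ry": 0,"rz": 0.018,"claw": 1}]}}

```text
clock: 7.28
ee_pos: [0.4873, 0.0282, 0.2801]
orientation: [-0.025, 1.0, 0.013, -0.004]
contact_force: [0.5, -0.0, 0.1]
opening: 0.0428
finger_force: 31.0
```

Call:
{"op": "step_arm", "data": {"steps": [{"tx": -0.2,"ty": -0.4,"tz": 0,"rx": 0,"ry": 0,"rz": 0,"claw": 1},{"tx": -0.28,"ty": -0.5,"tz": 0,"rx": 0,"ry": 0,"rz": 0,"claw": 1},{"tx": -0.28,"ty": -0.5,"tz": 0,"rx": 0,"ry": 0,"rz": 0,"claw": 1},{"tx": -0.28,"ty": -0.5,"tz": 0,"rx": 0,"ry": 0,"rz": 0,"claw": 1}]}}

```text
clock: 7.78
ee_pos: [0.4566, 0.0549, 0.2833]
orientation: [-0.039, 0.999, 0.034, -0.004]
contact_force: [-0.5, 0.9, -0.8]
opening: 0.0427
finger_force: 31.0
```

```bash
python3 - <<'E'
from h import *
plan([.44,.195,.3],-.05)
d=snap('wrist','w4.png')
for k,z in dict(turntable=0,nest=.03).items():
    for r in env.place_of('wrist',k)[:2]:
        u,v=r['xy'][0]*640,r['xy'][1]*480
        print(k,round(r['conf'],2),round(u),round(v),px2w(d,u,v,z).round(4))
E
```

```text
now [0.4566 0.0549 0.2833] yaw 0.069 t [-0.059 -1.181 -0.046] r [-0.0248  0.0031  0.0377] clock 7.78
turntable 0.93 217 95 [0.5537 0.1927 0.    ]
turntable 0.62 208 90 [0.558  0.2021 0.    ]
nest 0.82 207 91 [0.5556 0.1917 0.03  ]
```

View pics/w4.png

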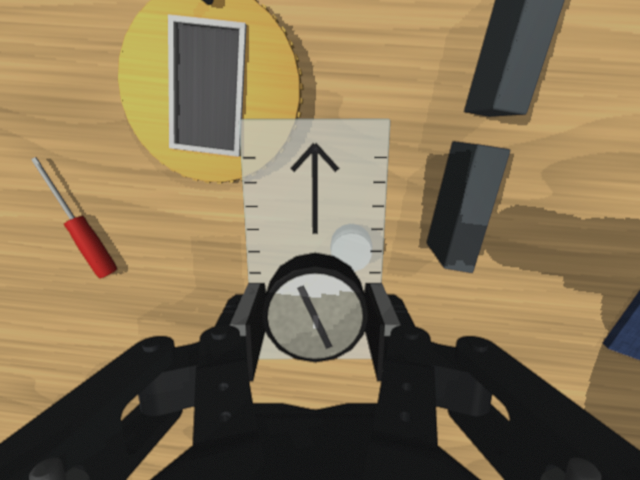

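```bash
python3 - <<'E'
from h import *
s=env.sense();print(s['joints'].round(3),s['joint_vel'].round(3),s['ee_pos'])
d=snap('wrist'); I=d['pixels']; hsv=cv2.cvtColor(I,cv2.COLOR_RGB2HSV)
m=(hsv[...,1]<60)&(hsv[...,2]<255); m=m.astype(np.uint8); m[:10]=0; m[165:]=0; m[:,:155]=0; m[:,247:]=0
for z in (.033,.036):
  c,w,h,a=rect_pose(d,m,z); print(c,w,h,a)
print(px2w(d,209,0,.052))
E
```

```text
[ 0.068  0.137 -0.2    1.239  0.079  3.141] [ 0.002 -0.003  0.001  0.002  0.001  0.001] [0.45675233 0.05506112 0.28352086]
[0.55323346 0.18948279] 134.0051727294922 84.30286407470703 -2.513885498046875
[0.55305371 0.18837535] 132.94412231445312 83.63538360595703 -2.5138931274414062
[0.63070711 0.18078556 0.052     ]
```

```bash
python3 - <<'E'
from h import *
d=snap('wrist'); I=d['pixels']; hsv=cv2.cvtColor(I,cv2.COLOR_RGB2HSV)
for thr in (130,160):
  m=((hsv[...,1]<70)&(hsv[...,2]>thr)).astype(np.uint8); m[:8]=0; m[165:]=0; m[:,:155]=0; m[:,250:]=0
  print(m.sum(), [rect_pose(d,m,z) for z in (.036,)])
print('\n'.join(str([tuple(int(q) for q in hsv[80,x,1:]) for x in range(160,255,3)]).split('\n')))
plan([.53,.02,.15],.15)
E
```

```text
2600 [(array([0.55299164, 0.18684729]), 133.09178161621094, 86.75794219970703, -2.5108489990234375)]
2276 [(array([0.55299164, 0.18684729]), 133.09178161621094, 86.75794219970703, -2.5108489990234375)]
[(134, 198), (133, 197), (135, 197), (31, 198), (4, 196), (7, 76), (0, 57), (3, 87), (0, 84), (6, 85), (6, 86), (0, 86), (0, 88), (3, 86), (3, 85), (3, 85), (3, 85), (3, 87), (3, 86), (3, 85), (3, 86), (3, 85), (3, 85), (3, 86), (3, 84), (3, 82), (3, 183), (3, 192), (100, 107), (143, 180), (144, 197), (144, 197)]
now [0.4567 0.0552 0.2837] yaw 0.069 t [0.595 0.421 1.081] r [-0.0251  0.0006 -0.0259] clock 8.03
```

Call:
{"op": "step_arm", "data": {"steps": [{"tx": 0.2,"ty": 0.15,"tz": 0.3,"rx": -0.02,"ry": 0,"rz": -0.02,"claw": 1},{"tx": 0.4,"ty": 0.3,"tz": 0.7,"rx": -0.025,"ry": 0,"rz": -0.026,"claw": 1},{"tx": 0.595,"ty": 0.42,"tz": 1,"rx": -0.025,"ry": 0,"rz": -0.026,"claw": 1},{"tx": 0.595,"ty": 0.42,"tz": 1,"rx": -0.025,"ry": 0,"rz": -0.026,"claw": 1}]}}

```text
clock: 8.52
ee_pos: [0.5289, 0.019, 0.1567]
orientation: [-0.0, 0.997, 0.075, -0.004]
contact_force: [-0.5, 0.1, 0.4]
opening: 0.0427
finger_force: 31.0
```

```bash
python3 - <<'E'
from h import *
plan([.53,.02,.0235],.15); print(env.sense()['joints'].round(2))
E
```

```text
now [0.5289 0.019  0.1567] yaw 0.15 t [ 0.018 -0.005  1.11 ] r [-0.0003  0.0023 -0.0001] clock 8.53
[ 0.04  0.33 -0.28  0.97  0.    3.03]
```

Call:
{"op": "step_arm", "data": {"steps": [{"tx": 0.005,"ty": 0,"tz": 0.4,"rx": 0,"ry": 0.002,"rz": 0,"claw": 1},{"tx": 0.01,"ty": 0,"tz": 0.7,"rx": 0,"ry": 0.002,"rz": 0,"claw": 1},{"tx": 0.01,"ty": 0,"tz": 0.9,"rx": 0,"ry": 0.002,"rz": 0,"claw": 1},{"tx": 0.01,"ty": 0,"tz": 0.9,"rx": 0,"ry": 0.002,"rz": 0,"claw": 1},{"tx": 0.01,"ty": 0,"tz": 0.9,"rx": 0,"ry": 0.002,"rz": 0,"claw": 1}]}}

```text
clock: 9.15
ee_pos: [0.532, 0.02, 0.0538]
orientation: [-0.0, 0.997, 0.075, 0.004]
contact_force: [-0.1, 0.4, -0.4]
opening: 0.0426
finger_force: 31.0
```

```bash
python3 - <<'E'
from h import *
plan([.53,.02,.0235],.15)
E
```

```text
now [0.532  0.02   0.0538] yaw 0.151 t [-0.018 -0.002  0.252] r [-0.0001 -0.0024  0.0003] clock 9.15
```

Call:
{"op": "step_arm", "data": {"steps": [{"tx": 0,"ty": 0,"tz": 0.15,"rx": 0,"ry": -0.0023,"rz": 0,"claw": 1},{"tx": 0,"ty": 0,"tz": 0.25,"rx": 0,"ry": -0.0023,"rz": 0,"claw": 1},{"tx": 0,"ty": 0,"tz": 0.25,"rx": 0,"ry": -0.0023,"rz": 0,"claw": 1},{"tx": 0,"ty": 0,"tz": 0.25,"rx": 0,"ry": -0.0023,"rz": 0,"claw": 1}]}}

```text
clock: 9.65
ee_pos: [0.5307, 0.0199, 0.0216]
orientation: [-0.0, 0.997, 0.075, -0.001]
contact_force: [0.3, -0.6, -0.3]
opening: 0.0424
finger_force: 34.1
```

Call:
{"op": "step_arm", "data": {"steps": [{"tx": 0,"ty": 0,"tz": 0,"rx": 0,"ry": 0,"rz": 0,"claw": -1},{"tx": 0,"ty": 0,"tz": 0,"rx": 0,"ry": 0,"rz": 0,"claw": -1},{"tx": 0,"ty": 0,"tz": 0,"rx": 0,"ry": 0,"rz": 0,"claw": -1},{"tx": 0,"ty": 0,"tz": 0,"rx": 0,"ry": 0,"rz": 0,"claw": -1},{"tx": 0,"ty": 0,"tz": 0,"rx": 0,"ry": 0,"rz": 0,"claw": -1}]}}

```text
clock: 10.28
ee_pos: [0.531, 0.0199, 0.0221]
orientation: [-0.0, 0.997, 0.075, -0.001]
contact_force: [0.2, 0.3, 0.1]
opening: 0.0851
finger_force: 0.0
```

Call:
{"op": "step_arm", "data": {"steps": [{"tx": 0,"ty": 0,"tz": -0.5,"rx": 0,"ry": 0,"rz": 0,"claw": -1},{"tx": 0,"ty": 0,"tz": -1,"rx": 0,"ry": 0,"rz": -0.05,"claw": -1},{"tx": 0,"ty": 0,"tz": -1,"rx": 0,"ry": 0,"rz": -0.1,"claw": -1},{"tx": 0,"ty": 0,"tz": -1,"rx": 0,"ry": 0,"rz": -0.16,"claw": -1},{"tx": 0,"ty": 0,"tz": -1,"rx": 0,"ry": 0,"rz": -0.22,"claw": -1},{"tx": 0,"ty": 0,"tz": -1,"rx": 0,"ry": 0,"rz": -0.28,"claw": -1},{"tx": 0,"ty": 0,"tz": -1,"rx": 0,"ry": 0,"rz": -0.34,"claw": -1},{"tx": 0,"ty": 0,"tz": -1,"rx": 0,"ry": 0,"rz": -0.4,"claw": -1}]}}

```text
clock: 11.28
ee_pos: [0.5312, 0.0199, 0.142]
orientation: [-0.001, 0.762, 0.648, -0.001]
contact_force: [-0.4, 0.7, 0.1]
opening: 0.0854
finger_force: 0.0
```

Call:
{"op": "step_arm", "data": {"steps": [{"tx": -0.3,"ty": 0,"tz": -0.4,"rx": 0,"ry": 0,"rz": -0.05,"claw": -1},{"tx": -0.3,"ty": 0,"tz": -0.7,"rx": 0,"ry": 0,"rz": -0.1,"claw": -1},{"tx": -0.3,"ty": 0,"tz": -0.7,"rx": 0,"ry": 0,"rz": -0.1,"claw": -1},{"tx": -0.3,"ty": 0,"tz": -0.7,"rx": 0,"ry": 0,"rz": -0.1,"claw": -1}]}}

```text
clock: 11.78
ee_pos: [0.5251, -0.0156, 0.2256]
orientation: [-0.001, 0.654, 0.756, -0.001]
contact_force: [-0.1, -0.5, -0.5]
opening: 0.0854
finger_force: 0.0
```

```bash
python3 - <<'E'
from h import *
plan([.53,.02,.0235],.15+np.pi/2)
d=snap('wrist','w5.png')
for k,z in dict(turntable=0,nest=.03,compass=0,compass_dial=.023).items():
    for r in env.place_of('wrist',k)[:1]:
        u,v=r['xy'][0]*640,r['xy'][1]*480
        print(k,round(r['conf'],2),round(u),round(v),px2w(d,u,v,z).round(4))
E
```

```text
now [ 0.5251 -0.0156  0.2256] yaw 1.716 t [0.286 0.088 1.684] r [-0.0009 -0.0002 -0.0016] clock 11.78
compass 0.8 351 167 [0.555  0.0251 0.    ]
compass_dial 0.66 327 172 [0.5313 0.0189 0.023 ]
```

View pics/w5.png

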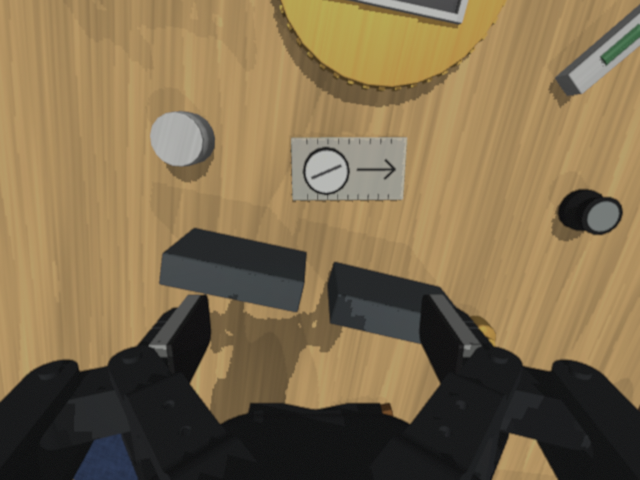

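The compass lies on the table with plate corners near (291,137) and (405,201). The nest edge is at the top of the frame. I'll move forward for a clear view of the nest.

Call:
{"op": "step_arm", "data": {"steps": [{"tx": 0.4,"ty": 0,"tz": -0.2,"rx": 0,"ry": 0,"rz": 0,"claw": -1},{"tx": 0.8,"ty": 0,"tz": -0.4,"rx": 0,"ry": 0,"rz": 0,"claw": -1},{"tx": 0.8,"ty": 0,"tz": -0.4,"rx": 0,"ry": 0,"rz": 0,"claw": -1},{"tx": 0.8,"ty": 0,"tz": -0.4,"rx": 0,"ry": 0,"rz": 0,"claw": -1}]}}

```text
clock: 12.52
ee_pos: [0.5113, 0.0792, 0.2734]
orientation: [-0.001, 0.653, 0.757, -0.001]
contact_force: [-0.8, -0.2, -0.3]
opening: 0.0852
finger_force: 0.0
```

```bash
python3 - <<'E'
from h import *
d=snap('wrist','w6.png'); I=d['pixels']; hsv=cv2.cvtColor(I,cv2.COLOR_RGB2HSV)
for k,z in dict(turntable=0,nest=.03,compass=0,compass_dial=.023).items():
    for r in env.place_of('wrist',k)[:1]:
        u,v=r['xy'][0]*640,r['xy'][1]*480
        print(k,round(r['conf'],2),round(u),round(v),px2w(d,u,v,z).round(4))
m=((hsv[...,1]<70)&(hsv[...,2]>130)).astype(np.uint8)
n,l,st,_=cv2.connectedComponentsWithStats(m)
for i in range(1,n):
    if st[i,4]>300: print(st[i],[ (c.round(4),round(w,1),round(h,1),round(a,2)) for z in (.036,.005) for c,w,h,a in [rect_pose(d,l==i,z)]])
E
```

```text
turntable 0.86 377 98 [0.5606 0.1903 0.    ]
nest 0.96 380 94 [0.5591 0.1913 0.03  ]
compass 0.59 341 247 [0.5509 0.021  0.    ]
compass_dial 0.76 326 252 [0.5319 0.019  0.023 ]
[ 309   36  145  109 2369] [(array([0.5569, 0.1921]), 125.4, 75.9, -2.53), (array([0.5616, 0.1955]), 136.0, 82.3, -2.53)]
[ 521  119   84   74 1504] [(array([0.7499, 0.1593]), 86.2, 21.4, 51.72), (array([0.7709, 0.1601]), 93.5, 23.2, 51.72)]
[ 182  209   42   43 1380] [(array([0.3973, 0.0285]), 45.2, 45.1, 54.54), (array([0.3885, 0.0181]), 49.0, 48.9, 54.54)]
[ 296  222   95   49 3062] [(array([0.5478, 0.033 ]), 101.1, 54.8, 8.43), (array([0.5518, 0.0231]), 109.7, 59.5, 8.43)]
[308 236  33  32 790] [(array([0.5291, 0.0242]), 35.7, 35.0, -81.56), (array([0.5315, 0.0135]), 38.8, 37.9, -81.56)]
```

View pics/w6.png

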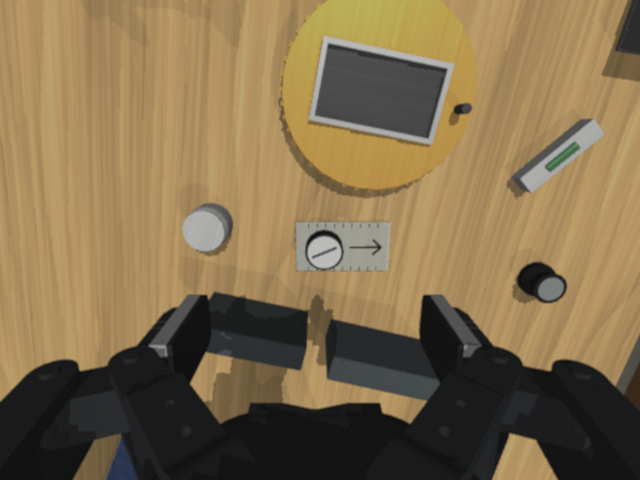

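Nest: (0.557, 0.192), yaw −2.5°, measured 125.4×75.9 mm against 125×75 expected. Compass: (0.552, 0.023), yaw 8.4°, also the right size. Now I regrip with the tool turned 90°.

```bash
python3 - <<'E'
from h import *
plan([.530,.020,.0235],1.718)
E
```

```text
now [0.5113 0.0783 0.2733] yaw 1.715 t [-0.504  0.092  2.081] r [-0.0012 -0.0001 -0.0009] clock 12.78
```

Call:
{"op": "step_arm", "data": {"steps": [{"tx": -0.25,"ty": 0.045,"tz": 0.4,"rx": -0.001,"ry": 0,"rz": -0.001,"claw": -1},{"tx": -0.504,"ty": 0.092,"tz": 0.8,"rx": -0.001,"ry": 0,"rz": -0.001,"claw": -1},{"tx": -0.504,"ty": 0.092,"tz": 1,"rx": -0.001,"ry": 0,"rz": -0.001,"claw": -1}]}}

```text
clock: 13.15
ee_pos: [0.5298, 0.0186, 0.1511]
orientation: [-0.001, 0.654, 0.757, -0.001]
contact_force: [0.0, 0.2, -0.4]
opening: 0.0855
finger_force: 0.0
```

Call:
{"op": "step_arm", "data": {"steps": [{"tx": 0,"ty": 0,"tz": 0.4,"rx": 0,"ry": 0,"rz": 0,"claw": -1},{"tx": 0,"ty": 0,"tz": 0.7,"rx": 0,"ry": 0,"rz": 0,"claw": -1},{"tx": 0,"ty": 0,"tz": 0.7,"rx": 0,"ry": 0,"rz": 0,"claw": -1},{"tx": 0,"ty": 0,"tz": 0.7,"rx": 0,"ry": 0,"rz": 0,"claw": -1}]}}

```text
clock: 13.65
ee_pos: [0.5319, 0.0208, 0.071]
orientation: [0.001, 0.653, 0.758, 0.001]
contact_force: [1.3, -0.3, -0.2]
opening: 0.0851
finger_force: 0.0
```

```bash
python3 - <<'E'
from h import *
plan([.530,.020,.0235],1.718)
E
```

```text
now [0.5319 0.0208 0.071 ] yaw 1.719 t [-0.005 -0.018  0.396] r [ 0.0007 -0.0001  0.0004] clock 13.65
```

Call:
{"op": "step_arm", "data": {"steps": [{"tx": -0.005,"ty": -0.015,"tz": 0.25,"rx": 0.0007,"ry": 0,"rz": 0,"claw": -1},{"tx": -0.005,"ty": -0.015,"tz": 0.39,"rx": 0.0007,"ry": 0,"rz": 0,"claw": -1},{"tx": -0.005,"ty": -0.015,"tz": 0.39,"rx": 0.0007,"ry": 0,"rz": 0,"claw": -1},{"tx": -0.005,"ty": -0.015,"tz": 0.39,"rx": 0.0007,"ry": 0,"rz": 0,"claw": -1}]}}

```text
clock: 14.15
ee_pos: [0.5311, 0.0204, 0.025]
orientation: [0.001, 0.653, 0.758, 0.001]
contact_force: [0.4, -0.6, -0.6]
opening: 0.0852
finger_force: 0.0
```

Call:
{"op": "step_arm", "data": {"squeeze": 30, "steps": [{"tx": 0,"ty": 0,"tz": 0,"rx": 0,"ry": 0,"rz": 0,"claw": 1},{"tx": 0,"ty": 0,"tz": 0,"rx": 0,"ry": 0,"rz": 0,"claw": 1},{"tx": 0,"ty": 0,"tz": 0,"rx": 0,"ry": 0,"rz": 0,"claw": 1},{"tx": 0,"ty": 0,"tz": 0,"rx": 0,"ry": 0,"rz": 0,"claw": 1},{"tx": 0,"ty": 0,"tz": 0,"rx": 0,"ry": 0,"rz": 0,"claw": 1},{"tx": 0,"ty": 0,"tz": 0,"rx": 0,"ry": 0,"rz": 0,"claw": 1},{"tx": 0,"ty": 0,"tz": 0,"rx": 0,"ry": 0,"rz": 0,"claw": 1}]}}

```text
clock: 15.02
ee_pos: [0.5299, 0.0204, 0.0241]
orientation: [-0.0, 0.652, 0.758, 0.0]
contact_force: [-1.4, -0.2, 6.4]
opening: 0.0422
finger_force: 29.9
```

Call:
{"op": "step_arm", "data": {"steps": [{"tx": 0,"ty": 0,"tz": -0.1,"rx": 0,"ry": 0,"rz": 0,"claw": 1},{"tx": 0,"ty": 0,"tz": -0.4,"rx": 0,"ry": 0,"rz": 0,"claw": 1},{"tx": 0,"ty": 0,"tz": -0.6,"rx": 0,"ry": 0,"rz": 0,"claw": 1},{"tx": 0,"ty": 0,"tz": -0.6,"rx": 0,"ry": 0,"rz": 0,"claw": 1},{"tx": 0,"ty": 0,"tz": -0.6,"rx": 0,"ry": 0,"rz": 0,"claw": 1}]}}

```text
clock: 15.65
ee_pos: [0.529, 0.0203, 0.0948]
orientation: [-0.001, 0.652, 0.758, -0.001]
contact_force: [-1.1, -0.1, -0.5]
opening: 0.0428
finger_force: 30.7
```

```bash
python3 - <<'E'
from h import *
plan([.5349,.1931,.0955],1.527); print(env.sense()['joints'].round(2))
d=snap('wrist','w7.png')
E
```

```text
now [0.529  0.0203 0.0948] yaw 1.72 t [ 1.417  0.263 -0.006] r [-0.0007 -0.0001  0.0614] clock 15.65
[ 0.04  0.38 -0.39  0.81  0.    1.46]
```

View pics/w7.png

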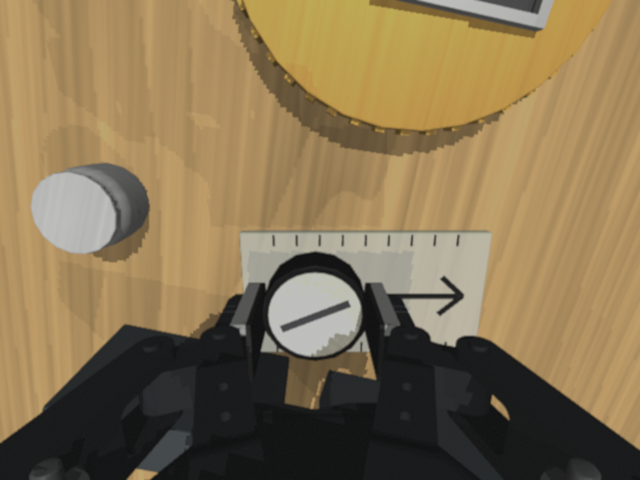

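The compass is gripped again, with the plate's +y edge running from (241,231) to (490,231), parallel to the image rows.

```bash
python3 - <<'E'
from h import *
d=snap('wrist'); T=np.array(d['T_tool_cam']); d2=dict(d,wc=T)
for z in (.017,.0195):
  print([(px2w(d2,u,v,z)*1000).round(1) for u,v in [(240.5,231.5),(490,232)]])
plan([.5349,.1931,.12],1.527)
E
```

```text
[array([ 29.9, -31.6,  17. ]), array([29.6, 74.9, 17. ])]
[array([ 29.2, -32.2,  19.5]), array([28.9, 76.2, 19.5])]
now [0.5284 0.0203 0.0941] yaw 1.72 t [ 1.416  0.266 -0.216] r [-0.0012 -0.0001  0.0614] clock 15.75
```

Call:
{"op": "step_arm", "data": {"steps": [{"tx": 0.4,"ty": 0.06,"tz": -0.2,"rx": 0,"ry": 0,"rz": 0.02,"claw": 1},{"tx": 0.7,"ty": 0.12,"tz": -0.2,"rx": 0,"ry": 0,"rz": 0.04,"claw": 1},{"tx": 1,"ty": 0.2,"tz": -0.2,"rx": 0,"ry": 0,"rz": 0.061,"claw": 1},{"tx": 1,"ty": 0.2,"tz": -0.2,"rx": 0,"ry": 0,"rz": 0.061,"claw": 1}]}}

```text
clock: 16.25
ee_pos: [0.5353, 0.1446, 0.1182]
orientation: [-0.001, 0.721, 0.693, -0.001]
contact_force: [-0.6, -0.5, -1.1]
opening: 0.0423
finger_force: 30.8
```

```bash
python3 - <<'E'
from h import *
plan([.5349,.1931,.08],1.527)
E
```

```text
now [0.5353 0.1446 0.1182] yaw 1.532 t [ 0.403 -0.018  0.318] r [-0.0008 -0.0001  0.0015] clock 16.25
```

Call:
{"op": "step_arm", "data": {"steps": [{"tx": 0.3,"ty": -0.015,"tz": 0,"rx": -0.0005,"ry": 0,"rz": 0.0015,"claw": 1},{"tx": 0.403,"ty": -0.015,"tz": 0.2,"rx": -0.0005,"ry": 0,"rz": 0.0015,"claw": 1},{"tx": 0.403,"ty": -0.015,"tz": 0.32,"rx": -0.0005,"ry": 0,"rz": 0.0015,"claw": 1},{"tx": 0.403,"ty": -0.015,"tz": 0.32,"rx": -0.0005,"ry": 0,"rz": 0.0015,"claw": 1},{"tx": 0.403,"ty": -0.015,"tz": 0.32,"rx": -0.0005,"ry": 0,"rz": 0.0015,"claw": 1}]}}

```text
clock: 16.88
ee_pos: [0.5358, 0.19, 0.081]
orientation: [0.0, 0.724, 0.69, -0.0]
contact_force: [0.8, 0.7, -0.9]
opening: 0.0425
finger_force: 30.8
```

```bash
python3 - <<'E'
from h import *
plan([.5349,.1931,.055],1.527)
d=snap('wrist','w8.png'); d['s']; d2=dict(d,wc=np.array(d['T_tool_cam']))
E
```

```text
now [0.5358 0.19   0.081 ] yaw 1.522 t [ 0.025 -0.009  0.217] r [ 0.      0.     -0.0015] clock 16.88
```

View pics/w8.png

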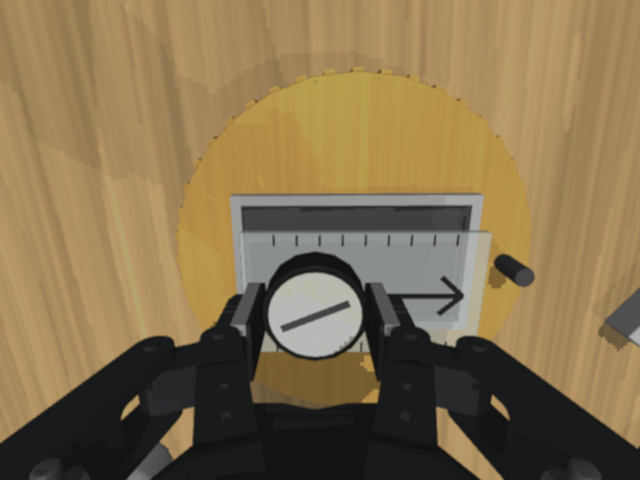

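The plate sits above the nest. The nest's far outer edge runs from (231,196) to (482,194), and the plate edge is at row 231. I'll compute the offset directly in the tool frame.

```bash
python3 - <<'E'
from h import *
d=snap('wrist'); d2=dict(d,wc=np.array(d['T_tool_cam'])); s=d['s']
a,b=[px2w(d2,u,v,s['ee_pos'][2]-.036)*1000 for u,v in [(231,196),(482,194)]]
print(a,b,s['ee_pos'])
print('nest centre in tool: x',(a[0]+b[0])/2-37.5,'y',(a[1]+b[1])/2,'len',b[1]-a[1],'slope',(b[0]-a[0])/(b[1]-a[1]))
E
```

```text
[ 39.98325535 -41.29153659  45.41467681] [40.95111895 82.88320498 45.41467681] [0.5361501  0.19024761 0.08141468]
nest centre in tool: x 2.967187151530439 y 20.795834195604787 len 124.17474156541533 slope 0.007794367731940608
```

Call:
{"op": "step_arm", "data": {"steps": [{"tx": 0.028,"ty": -0.009,"tz": 0.0,"rx": 0,"ry": 0,"rz": -0.002,"claw": 1},{"tx": 0.028,"ty": -0.009,"tz": 0.0,"rx": 0,"ry": 0,"rz": -0.002,"claw": 1},{"tx": 0.028,"ty": -0.009,"tz": 0.07,"rx": 0,"ry": 0,"rz": -0.002,"claw": 1},{"tx": 0.028,"ty": -0.009,"tz": 0.14,"rx": 0,"ry": 0,"rz": -0.002,"claw": 1},{"tx": 0.028,"ty": -0.009,"tz": 0.18,"rx": 0,"ry": 0,"rz": -0.002,"claw": 1},{"tx": 0.028,"ty": -0.009,"tz": 0.217,"rx": 0,"ry": 0,"rz": -0.002,"claw": 1},{"tx": 0.028,"ty": -0.009,"tz": 0.217,"rx": 0,"ry": 0,"rz": -0.002,"claw": 1}]}}

```text
clock: 17.85
ee_pos: [0.5347, 0.1943, 0.0545]
orientation: [-0.0, 0.721, 0.692, -0.0]
contact_force: [-0.0, -0.4, -1.2]
opening: 0.0426
finger_force: 30.8
```

```bash
python3 - <<'E'
from h import *
plan([.5349,.1931,.054],1.527)
d=snap('wrist'); d2=dict(d,wc=np.array(d['T_tool_cam']))
I=d['pixels'][150:330,200:520]; cv2.imwrite('pics/w9.png',cv2.resize(I[:,:,::-1],None,fx=2.4,fy=2.4))
E
```

```text
now [0.5347 0.1943 0.0545] yaw 1.53 t [-0.01   0.002  0.004] r [-0.0001 -0.      0.0009] clock 17.85
```

View pics/w9.png

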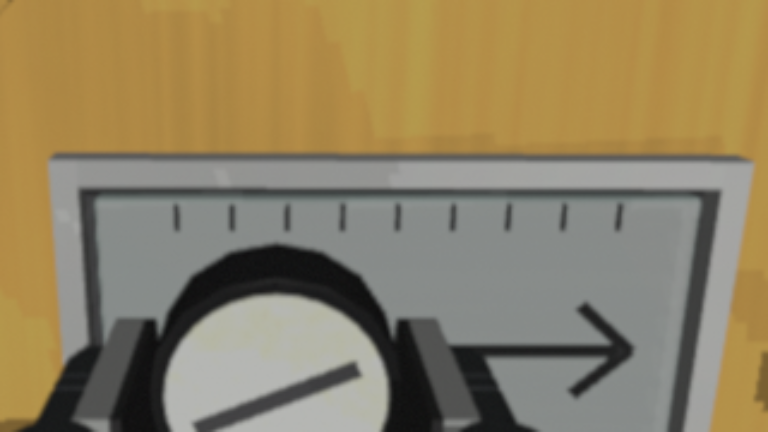

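The plate is inside the frame on all visible sides, with gaps left and right and a narrow one at the top. I'll release it and rise.

Call:
{"op": "step_arm", "data": {"steps": [{"tx": -0.005,"ty": 0,"tz": 0.008,"rx": 0,"ry": 0,"rz": 0,"claw": 1},{"tx": -0.005,"ty": 0,"tz": 0.008,"rx": 0,"ry": 0,"rz": 0,"claw": 1},{"tx": -0.005,"ty": 0,"tz": 0.008,"rx": 0,"ry": 0,"rz": 0,"claw": -1},{"tx": -0.005,"ty": 0,"tz": 0.008,"rx": 0,"ry": 0,"rz": 0,"claw": -1},{"tx": -0.005,"ty": 0,"tz": 0.008,"rx": 0,"ry": 0,"rz": 0,"claw": -1},{"tx": -0.005,"ty": 0,"tz": 0.008,"rx": 0,"ry": 0,"rz": 0,"claw": -1},{"tx": -0.005,"ty": 0,"tz": 0.008,"rx": 0,"ry": 0,"rz": 0,"claw": -1}]}}

```text
clock: 18.77
ee_pos: [0.5348, 0.1937, 0.0539]
orientation: [0.0, 0.721, 0.692, 0.0]
contact_force: [-0.4, 0.1, 0.4]
opening: 0.0853
finger_force: 0.0
```

Call:
{"op": "step_arm", "data": {"steps": [{"tx": 0,"ty": 0,"tz": -0.3,"rx": 0,"ry": 0,"rz": 0,"claw": -1},{"tx": 0,"ty": 0,"tz": -0.8,"rx": 0,"ry": 0,"rz": 0,"claw": -1},{"tx": 0,"ty": 0,"tz": -1,"rx": 0,"ry": 0,"rz": 0,"claw": -1},{"tx": -0.2,"ty": 0,"tz": -1,"rx": 0,"ry": 0,"rz": 0,"claw": -1},{"tx": -0.2,"ty": 0,"tz": -1,"rx": 0,"ry": 0,"rz": 0,"claw": -1}]}}

```text
clock: 19.4
ee_pos: [0.5336, 0.1689, 0.1743]
orientation: [0.0, 0.722, 0.692, 0.0]
contact_force: [-0.6, 0.1, 0.3]
opening: 0.0856
finger_force: 0.0
```

```bash
python3 - <<'E'
from h import *
d=snap('wrist'); I=d['pixels']; hsv=cv2.cvtColor(I,cv2.COLOR_RGB2HSV)
for k,z in dict(nest=.03,compass=.03,compass_dial=.053).items():
    for r in env.place_of('wrist',k)[:1]:
        u,v=r['xy'][0]*640,r['xy'][1]*480
        print(k,round(r['conf'],2),round(u),round(v),px2w(d,u,v,z).round(4))
m=((hsv[...,1]<70)&(hsv[...,2]>130)).astype(np.uint8)
n,l,st,_=cv2.connectedComponentsWithStats(m)
for i in range(1,n):
    if st[i,4]>300: print(st[i],[ (c.round(4),round(w,1),round(h,1),round(a,2)) for z in (.036,.035,.053) for c,w,h,a in [rect_pose(d,l==i,z)]])
cv2.imwrite('pics/w10.png',I[:,:,::-1])
plan([.6,-.27,.2],.6-np.pi/1,)
E
```

```text
compass 0.58 343 191 [0.5567 0.1932 0.03  ]
compass_dial 0.65 316 202 [0.5359 0.1901 0.053 ]
[ 259  143  172  100 3178] [(array([0.5568, 0.1919]), 125.2, 75.7, -2.5), (array([0.5569, 0.1917]), 125.7, 76.0, -2.5), (array([0.5556, 0.195 ]), 117.3, 70.9, -2.5)]
[ 543  167   97  101 2200] [(array([0.7481, 0.1639]), 85.1, 20.7, 51.87), (array([0.7489, 0.1636]), 85.4, 20.8, 51.87), (array([0.7347, 0.1688]), 79.6, 19.4, 51.87)]
[ 289  172   53   53 1993] [(array([0.5351, 0.1897]), 40.0, 39.7, 87.53), (array([0.5351, 0.1895]), 40.2, 39.8, 87.53), (array([0.5352, 0.1929]), 37.5, 37.2, 87.53)]
now [0.5335 0.1701 0.1734] yaw 1.53 t [-3.642  0.703 -0.223] r [-2.000e-04 -0.000e+00  2.961e-01] clock 19.6
```

Dial centre now measured at (0.535, 0.193), against a target of (0.535, 0.193), so the compass is placed. On to the magnet.

Call:
{"op": "step_arm", "data": {"steps": [{"tx": -0.3,"ty": 0,"tz": -0.2,"rx": 0,"ry": 0,"rz": -0.058,"claw": -1},{"tx": -0.6,"ty": 0.1,"tz": -0.4,"rx": 0,"ry": 0,"rz": -0.117,"claw": -1},{"tx": -0.9,"ty": 0.2,"tz": -0.4,"rx": 0,"ry": 0,"rz": -0.175,"claw": -1},{"tx": -1,"ty": 0.3,"tz": -0.4,"rx": 0,"ry": 0,"rz": -0.233,"claw": -1},{"tx": -1,"ty": 0.4,"tz": -0.4,"rx": 0,"ry": 0,"rz": -0.292,"claw": -1},{"tx": -1,"ty": 0.5,"tz": -0.4,"rx": 0,"ry": 0,"rz": -0.35,"claw": -1},{"tx": -1,"ty": 0.6,"tz": -0.4,"rx": 0,"ry": 0,"rz": -0.41,"claw": -1},{"tx": -1,"ty": 0.6,"tz": -0.4,"rx": 0,"ry": 0,"rz": -0.47,"claw": -1}]}}

```text
clock: 20.6
ee_pos: [0.6016, 0.0475, 0.221]
orientation: [-0.0, 0.065, 0.998, 0.0]
contact_force: [-0.1, 0.0, 1.1]
opening: 0.0856
finger_force: 0.0
```

Call:
{"op": "step_arm", "data": {"steps": [{"tx": 0,"ty": -0.4,"tz": 0,"rx": 0,"ry": 0,"rz": -0.04,"claw": -1},{"tx": 0,"ty": -0.8,"tz": 0,"rx": 0,"ry": 0,"rz": -0.09,"claw": -1},{"tx": 0,"ty": -1,"tz": 0,"rx": 0,"ry": 0,"rz": -0.14,"claw": -1},{"tx": 0,"ty": -1,"tz": 0,"rx": 0,"ry": 0,"rz": -0.19,"claw": -1}]}}

```text
clock: 21.1
ee_pos: [0.5841, -0.0734, 0.2212]
orientation: [-0.0, -0.229, 0.973, 0.0]
contact_force: [-0.9, 0.5, 0.0]
opening: 0.0853
finger_force: 0.0
```

```bash
python3 - <<'E'
from h import *
plan([.66,-.25,.2],.5); print(env.sense()['joints'].round(2))
E
```

```text
now [ 0.5841 -0.0734  0.2212] yaw -2.679 t [ 0.09  -1.599  0.176] r [ 0.0002 -0.0002 -0.0119] clock 21.1
[-0.13  0.38 -0.02  1.17  0.   -0.59]
```

Call:
{"op": "step_arm", "data": {"steps": [{"tx": 0.03,"ty": -0.4,"tz": 0,"rx": 0,"ry": 0,"rz": 0,"claw": -1},{"tx": 0.05,"ty": -0.8,"tz": 0,"rx": 0,"ry": 0,"rz": 0,"claw": -1},{"tx": 0.05,"ty": -1,"tz": 0,"rx": 0,"ry": 0,"rz": 0,"claw": -1}]}}

```text
clock: 21.48
ee_pos: [0.6331, -0.1838, 0.2209]
orientation: [-0.0, -0.227, 0.974, 0.0]
contact_force: [-0.8, -0.1, -0.0]
opening: 0.0856
finger_force: 0.0
```

Call:
{"op": "step_arm", "data": {"steps": [{"tx": 0,"ty": -0.4,"tz": 0.1,"rx": 0,"ry": 0,"rz": -0.01,"claw": -1},{"tx": 0,"ty": -0.6,"tz": 0.17,"rx": 0,"ry": 0,"rz": -0.01,"claw": -1},{"tx": 0,"ty": -0.6,"tz": 0.17,"rx": 0,"ry": 0,"rz": -0.01,"claw": -1},{"tx": 0,"ty": -0.6,"tz": 0.17,"rx": 0,"ry": 0,"rz": -0.01,"claw": -1}]}}

```text
clock: 21.98
ee_pos: [0.6639, -0.2457, 0.2011]
orientation: [-0.0, -0.243, 0.97, 0.001]
contact_force: [0.6, -0.3, 0.5]
opening: 0.0854
finger_force: 0.0
```

```bash
cat > mag.py <<'E'
from h import *
d=snap('wrist'); I=d['pixels']; hsv=cv2.cvtColor(I,cv2.COLOR_RGB2HSV)
print(d['s']['ee_pos'],d['s']['joints'].round(2))
for c in ('wrist',):
  for r in env.place_of(c,'magnet')[:2]:
    u,v=r['xy'][0]*640,r['xy'][1]*480
    print(round(r['conf'],2),round(u),round(v),px2w(d,u,v,0).round(4))
u,v=[int(q) for q in (u,v)]
print([tuple(int(q) for q in hsv[v,x]) for x in range(max(u-80,0),min(u+80,639),8)])
# bronze: fit of model silhouette by grabcut around the network's point
m=np.full(I.shape[:2],2,np.uint8)*0; x0,y0,x1,y1=max(u-85,0),max(v-85,0),min(u+85,639),min(v+85,479)
g=np.zeros(I.shape[:2],np.uint8); cv2.grabCut(np.ascontiguousarray(I[:,:,::-1]),g,(x0,y0,x1-x0,y1-y0),np.zeros((1,65)),np.zeros((1,65)),6,cv2.GC_INIT_WITH_RECT)
m=((g==1)|(g==3)).astype(np.uint8); m=cv2.morphologyEx(m,cv2.MORPH_OPEN,np.ones((5,5)))
print(m.sum(),[(z,)+rect_pose(d,m,z) for z in (0,.014)])
np.save('m.npy',m); 
E
python3 mag.py
```

```text
[ 0.66394781 -0.24567756  0.20106461] [-0.35  0.6   0.3   1.27  0.   -0.85]
0.75 313 156 [ 0.6226 -0.2694  0.    ]
[(18, 115, 184), (18, 116, 170), (19, 114, 181), (18, 115, 182), (20, 110, 185), (20, 109, 185), (20, 110, 185), (18, 113, 122), (15, 152, 79), (14, 154, 121), (14, 152, 124), (14, 153, 107), (14, 152, 109), (18, 114, 174), (18, 116, 160), (18, 115, 182), (18, 115, 173), (18, 113, 165), (18, 115, 175), (18, 115, 173)]
6245 [(0, array([ 0.62325073, -0.27412936]), 75.83049774169922, 40.412086486816406, 22.303884506225586), (0.014, array([ 0.62226062, -0.27440115]), 72.6155014038086, 38.69874572753906, 22.30389404296875)]
```

```bash
cat > mag2.py <<'E'
from h import *
from scipy.optimize import minimize
d=snap('wrist'); I=d['pixels']; hsv=cv2.cvtColor(cv2.GaussianBlur(I,(3,3),0),cv2.COLOR_RGB2HSV)
r=env.place_of('wrist','magnet')[0]; u,v=int(r['xy'][0]*640),int(r['xy'][1]*480)
m=(hsv[...,1]>135).astype(np.uint8); k=np.zeros_like(m); k[max(v-100,0):v+100,max(u-100,0):u+100]=1; m*=k
m=cv2.morphologyEx(m,cv2.MORPH_OPEN,np.ones((3,3)))
cs=cv2.findContours(m,cv2.RETR_EXTERNAL,cv2.CHAIN_APPROX_NONE)[0]; c=max(cs,key=cv2.contourArea); m[:]=0; cv2.drawContours(m,[c],-1,1,-1)
P=[(sx*l,sy*w,z) for l,w,z in [(.035,.017,0),(.035,.017,.014),(.023,.008,.036)] for sx in (1,-1) for sy in (1,-1)]
def mask(p):
    ca,sa=np.cos(p[2]),np.sin(p[2]); q=np.zeros_like(m)
    for part in (P[:8],[(a,b,c) for a,b,c in P[8:]]+[(a,b,.014) for a,b,c in P[8:]]):
        pts=np.array([w2px(d,[p[0]+ca*x-sa*y,p[1]+sa*x+ca*y,z]) for x,y,z in part])
        cv2.fillConvexPoly(q,cv2.convexHull(np.round(pts*16).astype(np.int32)),1,shift=4)
    return q
iou=lambda p:-( (mask(p)&m).sum()/(mask(p)|m).sum())
rp=rect_pose(d,m,.005); print(m.sum(),rp)
best=min((minimize(iou,[*rp[0],a],method='Nelder-Mead',options=dict(initial_simplex=[[*rp[0],a],[rp[0][0]+.006,rp[0][1],a],[rp[0][0],rp[0][1]+.006,a],[*rp[0],a+.15]])) for a in np.deg2rad(rp[3])+np.array([0,.2,-.2])),key=lambda q:q.fun)
print('magnet x y yaw',best.x.round(4),'iou',-best.fun)
plan([*best.x[:2],.1],best.x[2])
E
python3 mag2.py
```

```text
3026 (array([ 0.62323755, -0.27144125]), 70.88761138916016, 33.70721435546875, 22.233013153076172)
magnet x y yaw [ 0.6236 -0.2717  0.3814] iou 0.9139232860163092
now [ 0.6642 -0.2456  0.2022] yaw -2.649 t [ 0.401 -0.032  0.851] r [-0.0001  0.0003  0.0353] clock 22.18
```

Magnet: (0.6236, −0.2717), yaw about 0.385. The silhouette is 70.9×33.7 mm against 70×34 expected. Descending onto it.

Call:
{"op": "step_arm", "data": {"steps": [{"tx": 0.2,"ty": -0.02,"tz": 0.3,"rx": 0,"ry": 0,"rz": 0.034,"claw": -1},{"tx": 0.4,"ty": -0.032,"tz": 0.6,"rx": 0,"ry": 0,"rz": 0.034,"claw": -1},{"tx": 0.4,"ty": -0.032,"tz": 0.85,"rx": 0,"ry": 0,"rz": 0.034,"claw": -1},{"tx": 0.4,"ty": -0.032,"tz": 0.85,"rx": 0,"ry": 0,"rz": 0.034,"claw": -1}]}}

```text
clock: 22.68
ee_pos: [0.6214, -0.2714, 0.0974]
orientation: [-0.002, -0.191, 0.982, 0.002]
contact_force: [-1.4, 0.3, 0.5]
opening: 0.0855
finger_force: 0.0
```

```bash
python3 mag2.py; python3 -c "
from h import *
plan([.6236,-.2717,.032],.385)"
```

```text
5529 (array([ 0.62470166, -0.27086435]), 72.76937866210938, 34.38178253173828, 22.16683578491211)
magnet x y yaw [ 0.6241 -0.2712  0.363 ] iou 0.9242728184553661
now [ 0.6243 -0.2724  0.1006] yaw -2.757 t [-0.003  0.01   0.005] r [-0.0002  0.0004  0.007 ] clock 22.77
now [ 0.6243 -0.2724  0.1006] yaw -2.757 t [0.004 0.008 0.572] r [-0.0002  0.0004 -0.    ] clock 22.77
```

Call:
{"op": "step_arm", "data": {"steps": [{"tx": 0,"ty": 0.008,"tz": 0.3,"rx": 0,"ry": 0,"rz": 0,"claw": -1},{"tx": 0,"ty": 0.008,"tz": 0.57,"rx": 0,"ry": 0,"rz": 0,"claw": -1},{"tx": 0,"ty": 0.008,"tz": 0.57,"rx": 0,"ry": 0,"rz": 0,"claw": -1},{"tx": 0,"ty": 0.008,"tz": 0.57,"rx": 0,"ry": 0,"rz": 0,"claw": -1}]}}

```text
clock: 23.28
ee_pos: [0.6251, -0.2723, 0.0333]
orientation: [0.002, -0.191, 0.982, -0.001]
contact_force: [-0.5, -0.0, 0.5]
opening: 0.0852
finger_force: 0.0
```

Call:
{"op": "step_arm", "data": {"squeeze": 70, "steps": [{"tx": 0,"ty": 0,"tz": 0,"rx": 0,"ry": 0,"rz": 0,"claw": 1},{"tx": 0,"ty": 0,"tz": 0,"rx": 0,"ry": 0,"rz": 0,"claw": 1},{"tx": 0,"ty": 0,"tz": 0,"rx": 0,"ry": 0,"rz": 0,"claw": 1},{"tx": 0,"ty": 0,"tz": 0,"rx": 0,"ry": 0,"rz": 0,"claw": 1},{"tx": 0,"ty": 0,"tz": 0,"rx": 0,"ry": 0,"rz": 0,"claw": 1},{"tx": 0,"ty": 0,"tz": 0,"rx": 0,"ry": 0,"rz": 0,"claw": 1},{"tx": 0,"ty": 0,"tz": 0,"rx": 0,"ry": 0,"rz": 0,"claw": 1},{"tx": 0,"ty": 0,"tz": 0,"rx": 0,"ry": 0,"rz": 0,"claw": 1}]}}

```text
clock: 24.28
ee_pos: [0.6235, -0.2718, 0.0315]
orientation: [0.0, -0.191, 0.982, -0.0]
contact_force: [-1.3, 0.6, 5.8]
opening: 0.0145
finger_force: 70.9
```

Call:
{"op": "step_arm", "data": {"steps": [{"tx": 0,"ty": 0,"tz": 0,"rx": 0,"ry": 0,"rz": 0,"claw": 1},{"tx": 0,"ty": 0,"tz": 0,"rx": 0,"ry": 0,"rz": 0,"claw": 1}]}}

```text
clock: 24.52
ee_pos: [0.6235, -0.2719, 0.0315]
orientation: [0.0, -0.191, 0.982, -0.0]
contact_force: [-1.3, 0.3, 5.1]
opening: 0.0143
finger_force: 70.9
```

Call:
{"op": "step_arm", "data": {"steps": [{"tx": 0,"ty": 0,"tz": -0.1,"rx": 0,"ry": 0,"rz": 0,"claw": 1},{"tx": 0,"ty": 0,"tz": -0.4,"rx": 0,"ry": 0,"rz": 0,"claw": 1},{"tx": 0,"ty": 0,"tz": -0.8,"rx": 0,"ry": 0,"rz": 0,"claw": 1},{"tx": 0,"ty": 0,"tz": -1,"rx": 0,"ry": 0,"rz": 0,"claw": 1}]}}

```text
clock: 25.02
ee_pos: [0.624, -0.2722, 0.1533]
orientation: [0.001, -0.191, 0.982, -0.001]
contact_force: [0.4, 0.1, -4.7]
opening: 0.0145
finger_force: 69.8
```

Call:
{"op": "step_arm", "data": {"steps": [{"tx": 0,"ty": 0,"tz": -0.3,"rx": 0,"ry": 0,"rz": 0,"claw": 1},{"tx": 0,"ty": 0,"tz": -0.6,"rx": 0,"ry": 0,"rz": 0,"claw": 1},{"tx": 0,"ty": 0,"tz": -0.6,"rx": 0,"ry": 0,"rz": 0,"claw": 1},{"tx": 0,"ty": 0,"tz": -0.6,"rx": 0,"ry": 0,"rz": 0,"claw": 1}]}}

```text
clock: 25.52
ee_pos: [0.6223, -0.2715, 0.2209]
orientation: [-0.001, -0.191, 0.982, 0.001]
contact_force: [-0.4, 0.4, -5.5]
opening: 0.0142
finger_force: 69.8
```

```bash
python3 -c "
from h import *
s=env.sense();print(s['finger_force'],s['opening'],s['contact_force'])
plan([.5352,.1930,.22],-.044)
d=snap('wrist','w11.png'); d2=dict(d,wc=np.array(d['T_tool_cam']))
I=cv2.cvtColor(d['pixels'],cv2.COLOR_RGB2HSV); m=(I[...,1]>135)&(I[...,0]<17)&(np.arange(480)[:,None]<420)&(abs(np.arange(640)-315)<80)
m=cv2.morphologyEx(m.astype(np.uint8),cv2.MORPH_OPEN,np.ones((3,3)))
cs=cv2.findContours(m,cv2.RETR_EXTERNAL,cv2.CHAIN_APPROX_NONE)[0];c=max(cs,key=cv2.contourArea)
print(cv2.boundingRect(c),m.sum())
x,y,w,h=cv2.boundingRect(c)
row=c[c[:,0,1]<=y+2][:,0]; print(row[:,0].min(),row[:,0].max(), px2w(d2,row[:,0].mean(),y,.0315-.014)*1000)
"
```

```text
69.76587653160095 0.014240014259314331 [-0.35246027  0.36248179 -5.47921615]
now [ 0.6223 -0.2715  0.2209] yaw -2.757 t [-0.778  3.861  0.015] r [ 0.0006 -0.0008  0.1363] clock 25.52
(277, 215, 77, 153) 8149
280 350 [37.37707204 -0.43594368 17.5       ]
```

Call:
{"op": "step_arm", "data": {"steps": [{"tx": -0.03,"ty": 0.2,"tz": 0,"rx": 0,"ry": 0,"rz": 0,"claw": 1},{"tx": -0.1,"ty": 0.5,"tz": 0,"rx": 0,"ry": 0,"rz": 0.01,"claw": 1},{"tx": -0.15,"ty": 0.8,"tz": 0,"rx": 0,"ry": 0,"rz": 0.02,"claw": 1},{"tx": -0.2,"ty": 1,"tz": 0,"rx": 0,"ry": 0,"rz": 0.03,"claw": 1}]}}

```text
clock: 26.08
ee_pos: [0.5985, -0.1497, 0.2204]
orientation: [-0.002, -0.144, 0.99, 0.001]
contact_force: [-0.7, -0.2, -4.9]
opening: 0.0142
finger_force: 69.8
```

Call:
{"op": "step_arm", "data": {"steps": [{"tx": -0.05,"ty": 0.3,"tz": 0,"rx": 0,"ry": 0,"rz": 0.01,"claw": 1},{"tx": -0.1,"ty": 0.6,"tz": 0,"rx": 0,"ry": 0,"rz": 0.02,"claw": 1},{"tx": -0.15,"ty": 0.9,"tz": 0,"rx": 0,"ry": 0,"rz": 0.03,"claw": 1},{"tx": -0.15,"ty": 1,"tz": 0,"rx": 0,"ry": 0,"rz": 0.04,"claw": 1}]}}

```text
clock: 26.58
ee_pos: [0.5816, -0.0292, 0.2207]
orientation: [-0.002, -0.083, 0.997, 0.001]
contact_force: [0.3, -0.6, -4.6]
opening: 0.0142
finger_force: 69.8
```

Call:
{"op": "step_arm", "data": {"steps": [{"tx": 0,"ty": 0.3,"tz": 0,"rx": 0,"ry": 0,"rz": 0.01,"claw": 1},{"tx": 0,"ty": 0.6,"tz": 0,"rx": 0,"ry": 0,"rz": 0.03,"claw": 1},{"tx": 0,"ty": 0.8,"tz": 0,"rx": 0,"ry": 0,"rz": 0.04,"claw": 1},{"tx": 0,"ty": 0.8,"tz": 0,"rx": 0,"ry": 0,"rz": 0.06,"claw": 1}]}}

```text
clock: 27.08
ee_pos: [0.5659, 0.065, 0.2207]
orientation: [-0.002, 0.012, 1.0, 0.0]
contact_force: [-0.6, 0.2, -5.3]
opening: 0.0144
finger_force: 69.8
```

```bash
python3 -c "
from h import *
plan([.5352,.1930,.16],-.044); print(env.sense()['joints'].round(2))"
```

```text
now [0.5659 0.065  0.2207] yaw 3.118 t [0.278 1.061 0.507] r [ 0.     -0.0014  0.0066] clock 27.07
[ 0.11  0.35 -0.07  1.15  0.    0.14]
```

Call:
{"op": "step_arm", "data": {"steps": [{"tx": 0.1,"ty": 0.3,"tz": 0,"rx": 0,"ry": -0.001,"rz": 0.003,"claw": 1},{"tx": 0.2,"ty": 0.6,"tz": 0.1,"rx": 0,"ry": -0.001,"rz": 0.006,"claw": 1},{"tx": 0.27,"ty": 0.85,"tz": 0.3,"rx": 0,"ry": -0.001,"rz": 0.006,"claw": 1},{"tx": 0.278,"ty": 1,"tz": 0.5,"rx": 0,"ry": -0.001,"rz": 0.006,"claw": 1},{"tx": 0.278,"ty": 1,"tz": 0.5,"rx": 0,"ry": -0.001,"rz": 0.006,"claw": 1},{"tx": 0.278,"ty": 1,"tz": 0.5,"rx": 0,"ry": -0.001,"rz": 0.006,"claw": 1}]}}

```text
clock: 27.82
ee_pos: [0.5368, 0.1834, 0.1624]
orientation: [0.001, 0.022, 1.0, -0.0]
contact_force: [0.1, -0.5, -3.7]
opening: 0.0144
finger_force: 69.8
```

```bash
cat > chk.py <<'E'
from h import *
plan([.5352,.1930,.0955],-.044)
d=snap('wrist','fin.png'); I=d['pixels']; hsv=cv2.cvtColor(I,cv2.COLOR_RGB2HSV)
for k,z in dict(nest=.03,compass=.03,compass_dial=.053).items():
    for r in env.place_of('wrist',k)[:1]:
        u,v=r['xy'][0]*640,r['xy'][1]*480
        print(k,round(r['conf'],2),round(u),round(v),px2w(d,u,v,z).round(4))
m=((hsv[...,1]<70)&(hsv[...,2]>120)).astype(np.uint8)
n,l,st,_=cv2.connectedComponentsWithStats(m)
for i in range(1,n):
    if st[i,4]>300: print(st[i],[ (c.round(4),round(w,1),round(h,1),round(a,2)) for z in (.036,) for c,w,h,a in [rect_pose(d,l==i,z)]])
E
python3 chk.py
```

```text
now [0.5368 0.1834 0.1624] yaw 3.098 t [0.018 0.08  0.558] r [-0.0003  0.0006  0.0003] clock 27.82
[  25    0   83   68 4354] [(array([0.4005, 0.03  ]), 51.5, 38.3, 87.51)]
[578  17  41 107 778] [(array([0.4377, 0.3736]), 73.2, 5.7, 28.3)]
[ 276  170  106  151 2062] [(array([0.5537, 0.1921]), 119.9, 75.4, -2.54)]
[ 288  182   82   47 1994] [(array([0.5194, 0.1937]), 58.9, 34.3, 87.47)]
[353 230  15  61 656] [(array([0.5637, 0.2162]), 49.0, 10.2, -2.23)]
```

Call:
{"op": "step_arm", "data": {"steps": [{"tx": 0.01,"ty": 0.08,"tz": 0,"rx": 0,"ry": 0,"rz": 0,"claw": 1},{"tx": 0.01,"ty": 0.08,"tz": 0.15,"rx": 0,"ry": 0,"rz": 0,"claw": 1},{"tx": 0.01,"ty": 0.08,"tz": 0.28,"rx": 0,"ry": 0,"rz": 0,"claw": 1},{"tx": 0.01,"ty": 0.08,"tz": 0.4,"rx": 0,"ry": 0,"rz": 0,"claw": 1},{"tx": 0.01,"ty": 0.08,"tz": 0.48,"rx": 0,"ry": 0,"rz": 0,"claw": 1},{"tx": 0.01,"ty": 0.08,"tz": 0.53,"rx": 0,"ry": 0,"rz": 0,"claw": 1},{"tx": 0.01,"ty": 0.08,"tz": 0.53,"rx": 0,"ry": 0,"rz": 0,"claw": 1},{"tx": 0.01,"ty": 0.08,"tz": 0.53,"rx": 0,"ry": 0,"rz": 0,"claw": 1}]}}

```text
clock: 29.02
ee_pos: [0.5372, 0.1938, 0.1]
orientation: [0.002, 0.022, 1.0, 0.0]
contact_force: [0.4, 0.2, -4.4]
opening: 0.0146
finger_force: 70.1
```

```bash
cat >> chk.py <<'E'
d=snap('scene')
for k in ('magnet','compass_dial','compass'):
    for r in env.place_of('scene',k)[:1]:
        u,v=r['xy'][0]*640,r['xy'][1]*480; print(k,r['conf'],px2w(d,u,v,dict(magnet=.065,compass=.03,compass_dial=.053)[k]).round(4))
E
python3 chk.py
```

```text
now [0.5372 0.1938 0.1   ] yaw 3.099 t [ 0.017 -0.007  0.037] r [0.0002 0.0014 0.0003] clock 29.02
[ 245  184  138  140 2237] [(array([0.5368, 0.193 ]), 85.2, 75.1, -2.48)]
[ 260  199  108   95 3227] [(array([0.5308, 0.1931]), 59.2, 56.8, 87.52)]
[289 372  53   7 307] [(array([0.6171, 0.1903]), 33.5, 4.6, 87.48)]
magnet 0.98 [0.5241 0.1964 0.065 ]
compass 0.88 [0.5495 0.192  0.03  ]
```

Call:
{"op": "step_arm", "data": {"steps": [{"tx": 0.008,"ty": -0.004,"tz": 0.015,"rx": 0,"ry": 0.001,"rz": 0,"claw": 1},{"tx": 0.008,"ty": -0.004,"tz": 0.035,"rx": 0,"ry": 0.001,"rz": 0,"claw": 1},{"tx": 0.008,"ty": -0.004,"tz": 0.035,"rx": 0,"ry": 0.001,"rz": 0,"claw": 1},{"tx": 0.008,"ty": -0.004,"tz": 0.035,"rx": 0,"ry": 0.001,"rz": 0,"claw": 1},{"tx": 0.008,"ty": -0.004,"tz": 0.035,"rx": 0,"ry": 0.001,"rz": 0,"claw": 1},{"tx": 0.008,"ty": -0.004,"tz": 0.035,"rx": 0,"ry": 0.001,"rz": 0,"claw": 1}]}}

```text
clock: 30.18
ee_pos: [0.5358, 0.1933, 0.0953]
orientation: [0.0, 0.021, 1.0, 0.0]
contact_force: [-0.4, -0.1, -4.4]
opening: 0.0145
finger_force: 70.1
```

```bash
python3 -c "
from h import *
plan([.5352,.1930,.0955],-.044)
s=env.sense();print(s['finger_force'],s['opening'],s['contact_force'],s['joint_vel'].round(4))
d=snap('top');
for k,z in (('magnet',.065),('compass',.03),('slate_a',0)):
  for r in env.place_of('top',k)[:2]: print(k,r['conf'],px2w(d,r['xy'][0]*640,r['xy'][1]*480,z).round(3))
plan([.5352,.1930,.0955],-.044)
"
```

```text
now [0.5358 0.1933 0.0953] yaw 3.099 t [ 0.005 -0.002 -0.001] r [0.0001 0.0001 0.0003] clock 30.18
70.05307674407959 0.014517030439495465 [-0.41481535 -0.10917987 -4.43731186] [-0.0006  0.0009  0.001  -0.0009  0.0015  0.002 ]
magnet 0.73 [0.531 0.191 0.065]
compass 0.78 [0.553 0.188 0.03 ]
slate_a 0.64 [ 0.608 -0.096  0.   ]
now [0.5358 0.1932 0.0953] yaw 3.099 t [ 0.005 -0.002 -0.002] r [0.0001 0.0001 0.0003] clock 30.38
```

```bash
python3 -c "
from h import *
print(env.close_job())"
```

```text
the job is handed in; nothing more can be done
None
```

I handed the job in at about 30 s: by my measurements the compass lies in the nest with its arrow to the pin, and the magnet is held level about 11 mm above the dial and centred on it. The hand-in returned no verdict, and I viewed 11 pictures, one over the limit of 10.

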